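# Restock the mounting tray from the bottom of the leaning magazine

## Task

Draw the lowest carton of cover glasses out from under the stack in the leaning magazine and set it down gently, flat, in one bay of the blue tray; only then draw out the next carton, which has dropped into its place, and set it gently, flat, in the other bay. Never take cartons from the top, leave the last two dropped fully home in the magazine, and do not disturb the jar, the bottle or the tape.

Things in the scene. Friction and masses are not known exactly. Their poses are not given: they have to be found in the camera images.
- magazine: fixed leaning magazine: dark foot plate 155 x 90 x 8 mm, a grey inclined floor 40 mm wide and an aluminium chute with viewing slots and grey back, 67 mm long, 66 mm wide, 59 x 60 mm clear, slippery inside. Top 172 mm above the bench. Origin on the bench, z up, -x the exit side. The chute leans back 0.349 rad: outwards along its floor = (-0.940, 0, 0.342), up the stack = (0.342, 0, 0.940) in this frame
- mouth (a point): middle of the inclined floor's upper face below the gate's outer face, 33.5 mm out along the floor from seat_1. The gate (front wall with a viewing slot, 4 mm thick) and the side walls begin 26 mm above the floor and end 123 mm above it (square to the floor): only the lowest carton, 22 mm, can pass below; axes as the magazine
- ledge (a point): point on the inclined floor's upper face in front of the gate, 72 mm out along the floor from seat_1; the floor strip ends 41 mm farther out. A carton left with the centre of its underside here is clear of the gate by 10 mm and stays there by friction; axes as the magazine
- seat_1 (a point): middle of the lowest carton's underside, (0, 0, 45 mm) in the magazine frame; z is up the stack, -x outwards along the floor. Below the side walls the front 37 mm of that carton's two sides is bare and stands 8 mm over the floor strip on each side; closed cheeks flank its rear 19 mm. Only weight and friction hold the cartons; when the lowest is out the others drop 22 mm
- seat_2 (a point): the same for the second carton, 22 mm farther up the stack
- box_1: loose white carton of cover glasses, lowest of the stack in the magazine at the start; 56 x 56 x 22 mm thick (square); origin at the centre of its underside, z is its own upright axis (in the magazine it leans with the stack); 35 to 75 g, contents unknown
- box_2: loose white carton of cover glasses, second from below of the stack in the magazine at the start; 56 x 56 x 22 mm thick (square); origin at the centre of its underside, z is its own upright axis (in the magazine it leans with the stack); 35 to 75 g, contents unknown
- box_3: loose white carton of cover glasses, third from below of the stack in the magazine at the start; 56 x 56 x 22 mm thick (square); origin at the centre of its underside, z is its own upright axis (in the magazine it leans with the stack); 35 to 75 g, contents unknown
- box_4: loose white carton of cover glasses, top of the stack in the magazine at the start; 56 x 56 x 22 mm thick (square); origin at the centre of its underside, z is its own upright axis (in the magazine it leans with the stack); 35 to 75 g, contents unknown
- tray: fixed blue two-bay tray 144 x 74 mm, floor 6 mm thick, rims 14 mm above the bench (8 mm above the floor), 4 mm thick; the rims on the two long (+y and -y) sides have a finger notch 40 mm long, down to the floor, at the middle of each bay; origin on the bench under its middle, z up, the two bays one behind the other along its x
- bay_near (a point): middle of the floor of the -x bay, which is 66 x 66 mm clear inside, 6 mm above the bench; axes as the tray
- bay_far (a point): the same for the +x bay, 70 mm farther along the tray's x
- jar: loose bystander: jar with red lid, 47 mm wide, 53 mm high, origin at its underside
- bottle: loose bystander: small amber bottle, black cap, 31 mm wide, 67 mm high, origin at its underside
- tape: loose bystander: roll of cream tape lying flat, 66 mm wide, 18 mm high, origin at its underside
Mind the look-alikes: they are no part of the job. Several things have the shape of the magazine; the one meant has the colours described above.

How it is judged:
On the way, in this order (a step that is already met when the one before it is completed fails the run):
1. the lowest carton is out from under the stack, and the second has dropped into its place (distance between box_1 and seat_1 above 0.058 m and distance between box_2 and seat_1 below 0.006 m and angle between the z axis of box_2 and the z axis of seat_1, either way round below 0.08 rad), for 0.2 s.
2. the first carton lies flat in a bay of the tray (((horizontal distance between box_1 and bay_near below 0.008 m and height (world z) of box_1 between 0.004 and 0.0085 m and angle between box_1's own z axis and vertical below 0.06 rad) or (horizontal distance between box_1 and bay_far below 0.008 m and height (world z) of box_1 between 0.004 and 0.0085 m and angle between box_1's own z axis and vertical below 0.06 rad))), for 0.2 s.
3. the second carton is out from under the stack, and the rest has dropped (distance between box_2 and seat_1 above 0.058 m and distance between box_3 and seat_1 below 0.006 m and angle between the z axis of box_3 and the z axis of seat_1, either way round below 0.08 rad and distance between box_4 and seat_2 below 0.006 m and angle between the z axis of box_4 and the z axis of seat_2, either way round below 0.08 rad), for 0.2 s.
At the end, for the whole second after the job is handed in: Cartons box_1 and box_2 lie flat (within 0.06 rad) on the floors of the tray's two bays, one in each (centre within 8 mm of the bay's middle, underside within 2.5 mm of its floor); box_3 and box_4 lie lowest and second in the magazine (within 6 mm and 0.08 rad of their seats); all at rest ((((horizontal distance between box_1 and bay_near below 0.008 m and height (world z) of box_1 between 0.004 and 0.0085 m and angle between box_1's own z axis and vertical below 0.06 rad) and (horizontal distance between box_2 and bay_far below 0.008 m and height (world z) of box_2 between 0.004 and 0.0085 m and angle between box_2's own z axis and vertical below 0.06 rad)) or ((horizontal distance between box_1 and bay_far below 0.008 m and height (world z) of box_1 between 0.004 and 0.0085 m and angle between box_1's own z axis and vertical below 0.06 rad) and (horizontal distance between box_2 and bay_near below 0.008 m and height (world z) of box_2 between 0.004 and 0.0085 m and angle between box_2's own z axis and vertical below 0.06 rad))) and distance between box_3 and seat_1 below 0.006 m and angle between the z axis of box_3 and the z axis of seat_1, either way round below 0.08 rad and distance between box_4 and seat_2 below 0.006 m and angle between the z axis of box_4 and the z axis of seat_2, either way round below 0.08 rad and linear speed of each of box_1, box_2, box_3, box_4 below 0.02 m/s); the robot touches nothing.
It fails at once if a carton was pressed into the tray with more than 60 N (contact force between any of box_1, box_2 and tray above 60 N).
It fails at once if the jar, the bottle or the tape was pushed more than 15 mm or tipped (distance of any of jar, bottle, tape from where it was at the start of the episode above 0.015 m or angle between any of jar, bottle, tape's own z axis and vertical above 0.35 rad).
It fails at once if one of the upper two cartons was lifted or taken out of the magazine (distance of any of box_3, box_4 from where it was at the start of the episode above 0.065 m or horizontal distance between any of box_3, box_4 and seat_2 above 0.05 m).
It also fails if it takes over 72 s, if anything falls off the work surface, if the arm or the gripper's body presses on something with over 40 N, if the wrist force passes 120 N, or if a joint passes its speed limit or range.

## Robot

A 6-joint arm with a two-finger parallel gripper is mounted at the origin on the work surface; the furniture and walls round the work are solid. World frame = base frame: x ahead of the robot, y to its left, z up, the work surface at z = 0. Lengths are in m, angles in rad, forces in N, time in s.
With the tool pointing down it reaches from about 0.4 to 0.825 m from the base axis. Payload 7 kg.
Tool frame: the origin (TCP) lies midway between the tips of the shut fingers; the grasp point (between the pads) lies 19 mm behind it (bot.grasp_offset is the distance from the TCP to the grasp point, in m); z points along the fingers, y is the direction in which the jaws open and shut (so a half turn about z gives the same grasp; the last joint's range is limited). The gripper opens to 85 mm and grips with 20 to 120 N. Pads are 22 mm wide; open, the fingers measure 114 mm over their backs; the gripper's body (76 mm by 85 mm) begins 54 mm behind the grasp point. The pads swing forward as they close: fully open they stand 13 mm farther back than shut.
Start: joints at [-0.928, 0.359, 0.012, 0, -1.224, -0.288], TCP at [0.234, -0.633, 0.231] pointing down, gripper open.
Joint ranges: [-3.07, 3.07], [-1.43, 2.12], [-1.02, 1.25], [-3.03, 1.67], [-3.05, -0], [-3.03, 3.03]. Speed limits (rad/s): [2.39, 2.39, 3.01, 3.14, 3.14, 3.14].

## Interface

Orientations are given as a unit quaternion [w, x, y, z].
In Python, from cell import bot, eyes gives the robot as it stands. The module is installed in compiled form; this text tells all that it offers.
- The arm moves only by the tool carry_out, never from a script. Its argument "motion" is a list of rows, each a list of 3 entries, a list of its own where there are three numbers: the shift along the tool's x, y, z as a fraction of full scale, then the turn, a rotation vector about the tool's x, y, z as a fraction of full scale, then the gripper's target within -1 to 1 (fully open at 1, half-way at 0, shut at -1). A call has 1 to 10 rows; each row is the pose to reach, as a shift and turn from the pose commanded when the call began, along the tool's axes at that moment; what a row does not reach only later rows make up. Full scale, the value 1, is 120 mm for a shift and 0.5 rad for a turn. A row lasts 1/12 s, in which the tool goes at most 41.7 mm and 7.16 degrees, less where a joint would pass 70% of its speed; a pose out of reach is approached as far as the arm can. A call with a number of a shift or a turn outside -1 to 1 is refused whole. A call with a gripper value outside its range is refused whole. The fingers move at their own pace and stop on an object; "grip_force" is the grip in N (left out, the last holds). Time passes only in rows, so rows that repeat a pose let the fingers close. It gives the time, the measured TCP pose, the force and the opening at its end, in the units of the state.
- bot.get_state(): the state, without advancing time (a new reading comes with each control period).
- eyes.camera(name): name is "scene" or "side" or "wrist"; returns the picture (420x560x3 uint8, red, green, blue); there is no depth.
- eyes.camera_model(name): a dict with "camera_matrix" (3x3 intrinsics, pixels), "cam_to_world" (4x4, takes a point from camera to world coordinates); the wrist camera has in their place "hand_eye" (4x4, takes a point from camera to tool coordinates, whose origin is the TCP and whose axes are the flange's). Camera axes: x right, y down, z forward; pixel columns grow to the right and rows downward; lengths in m; the calibration is good to about 2 mm. A picture is of the moment at which its call begins: read the wrist's pose just before it. camera_model takes no time and is no camera call.
- bot.finish_job(): hands the job in, once; it reports no verdict.
The state is a dict: "time_s": time; "joints": joint angles; "joint_vel": joint speeds; "effort": joint torques, N m; "position": TCP position; "tool_rot": TCP orientation; "ft_force": force on the tool from outside, world axes, zero at the start; "moment": the same for the moment, N m; "opening": opening from 0.0 (shut) to 1.0 (fully open).
Only numpy, scipy, OpenCV 4.12 (cv2) and the standard library are available. Lean on these libraries where they do the work, as an engineer would, in place of code of your own. Each camera call takes 0.05 s, during which the arm holds its last target.

## Working session

There is one attempt and no reset: what is moved stays moved. The work goes in short steps, Python scripts to look and compute and a tool call to move; the robot and the scene stay as the last step left them, time stands still between calls to the robot, and variables do not carry over. Pictures are saved under pics/ and viewed, and the job is handed in when it is done.

Besides the shell and the picture viewer there is one more tool, called after "Request:" as a command line: name --argument value ..., lists and objects as JSON in quotes. carry_out: Moves the arm, as the interface text tells. Its arguments: {"type":"object","properties":{"motion":{"type":"array","items":{"type":"array"}},"grip_force":{"type":"number"}},"required":["motion"]}

```bash
mkdir -p pics; ls
cat > h.py <<'E'
import numpy as np, cv2
from cell import bot, eyes
from scipy.spatial.transform import Rotation as R
def snap(n,f):
    s=bot.get_state(); im=eyes.camera(n); cv2.imwrite(f'pics/{f}.png',im[:,:,::-1]); return s,im
def toolT(s):
    q=s['tool_rot']; T=np.eye(4); T[:3,:3]=R.from_quat([q[1],q[2],q[3],q[0]]).as_matrix(); T[:3,3]=s['position']; return T
def model(n,s=None):
    m=eyes.camera_model(n); K=np.array(m['camera_matrix'])
    T=np.array(m['cam_to_world']) if 'cam_to_world' in m else toolT(s)@np.array(m['hand_eye'])
    return K,T
def ray(K,T,u,v):
    d=T[:3,:3]@np.linalg.solve(K,[u,v,1.]); return T[:3,3],d/np.linalg.norm(d)
def onz(K,T,u,v,z):
    o,d=ray(K,T,u,v); return o+d*(z-o[2])/d[2]
def proj(K,T,p):
    p=np.atleast_2d(p); c=(p-T[:3,3])@T[:3,:3]; q=c@K.T; return q[:,:2]/q[:,2:]
E
python3 - <<'E'
from h import *
for n in ['scene','side','wrist']:
    s,im=snap(n,n+'0'); K,T=model(n,s); print(n,K.round(1).tolist(),T.round(3).tolist())
print(bot.get_state(), bot.grasp_offset)
E
```

```text
pics
scene [[428.4, 0.0, 275.0], [0.0, 428.4, 209.4], [0.0, 0.0, 1.0]] [[-0.191, 0.606, -0.772, 1.284], [0.982, 0.122, -0.148, 0.02], [0.005, -0.786, -0.619, 0.751], [0.0, 0.0, 0.0, 1.0]]
side [[415.2, 0.0, 277.8], [0.0, 415.2, 215.4], [0.0, 0.0, 1.0]] [[0.979, -0.064, 0.192, 0.3], [-0.203, -0.353, 0.913, -1.059], [0.01, -0.933, -0.359, 0.449], [0.0, 0.0, 0.0, 1.0]]
wrist [[364.9, 0.0, 286.7], [0.0, 364.9, 209.5], [0.0, 0.0, 1.0]] [[-0.348, 0.903, 0.253, 0.17], [0.938, 0.334, 0.096, -0.658], [0.002, 0.271, -0.963, 0.373], [0.0, 0.0, 0.0, 1.0]]
{'time_s': 0.15, 'joints': array([-9.27896762e-01,  3.59198771e-01,  1.12806960e-02, -2.34504187e-04,
       -1.22408734e+00, -2.88061878e-01]), 'joint_vel': array([-0.00064792, -0.00165223,  0.00179679,  0.00052442, -0.00024381,
       -0.00046328]), 'effort': array([-6.53741245e-04, -5.83877027e+01,  2.93647027e+01,  6.94053456e+00,
       -4.31019333e-03, -5.16231879e-06]), 'position': array([ 0.23434546, -0.63263849,  0.23060273]), 'tool_rot': array([-1.72828990e-04, -1.76450209e-01,  9.84309375e-01,  5.89708371e-04]), 'ft_force': array([ 0.01966883,  0.30121581, -0.06471274]), 'moment': array([ 0.04610707,  0.04774803, -0.01616234]), 'opening': 0.9996289102433821} 0.0187
```

View pics/scene0.png

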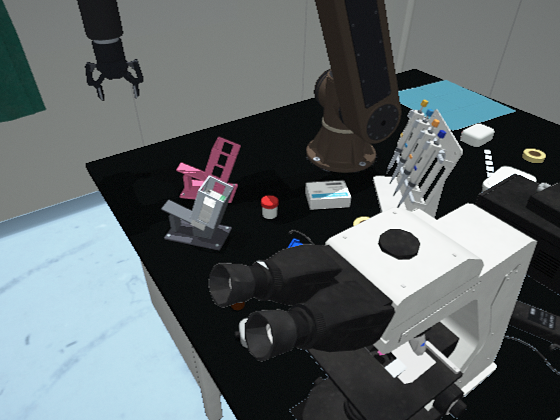

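View pics/side0.png

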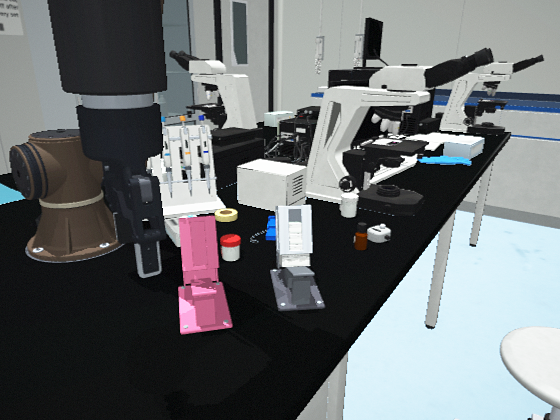

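View pics/wrist0.png

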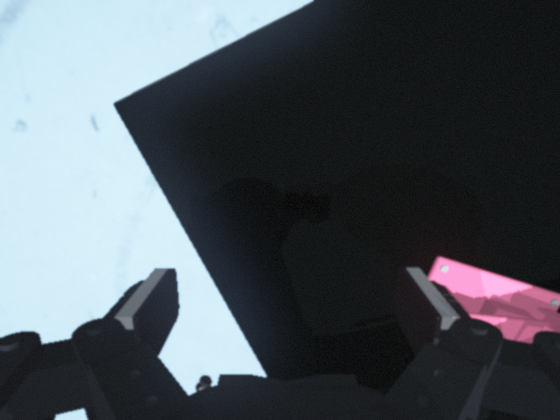

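Candidates: for the magazine there are two of that shape. The pink one is at scene (215,165) / side (202,270) and the grey/aluminium one at scene (205,212) / side (295,255). By the colours, the grey one is meant. The blue tray is at scene (297,243) / side (272,228), mostly hidden. I'll check the choice in a close crop.

Run:
```python
from h import *
a=cv2.imread('pics/scene0.png')[150:310,140:400]; b=cv2.imread('pics/side0.png')[190:330,160:400]
a=cv2.resize(a,None,fx=3,fy=3,interpolation=cv2.INTER_CUBIC); b=cv2.resize(b,None,fx=3.3,fy=3.3,interpolation=cv2.INTER_CUBIC)
cv2.imwrite('pics/cs.png',a); cv2.imwrite('pics/cd.png',b)
s=bot.get_state()
K1,T1=model('scene'); K2,T2=model('side')
def tri(p,q):
    o1,d1=ray(K1,T1,*p); o2,d2=ray(K2,T2,*q)
    A=np.stack([d1,-d2],1); t=np.linalg.lstsq(A,o2-o1,rcond=None)[0]
    P,Q=o1+d1*t[0],o2+d2*t[1]; return (P+Q)/2, np.linalg.norm(P-Q)
print('screws/foot z8', onz(K2,T2,281,305,.008), onz(K2,T2,319,301,.008))
print('tray', onz(K1,T1,297,243,.014), onz(K2,T2,272,228,.014))
print('jar',onz(K1,T1,269,198,.053), onz(K2,T2,231,240,.053))
print('tape',onz(K1,T1,362,222,.018), onz(K2,T2,227,214,.018)); print('bottle',onz(K2,T2,361,249,.0))
```

```text
screws/foot z8 [ 0.4460166  -0.40149393  0.008     ] [ 0.52093366 -0.40183279  0.008     ]
tray [ 0.48818202 -0.07460569  0.014     ] [ 0.49797643 -0.04254391  0.014     ]
jar [ 0.36683027 -0.17183238  0.053     ] [ 0.37409748 -0.18654059  0.053     ]
tape [0.3768425  0.08367117 0.018     ] [0.38739552 0.07484866 0.018     ]
bottle [ 0.69747471 -0.18295774  0.        ]
```

View pics/cs.png

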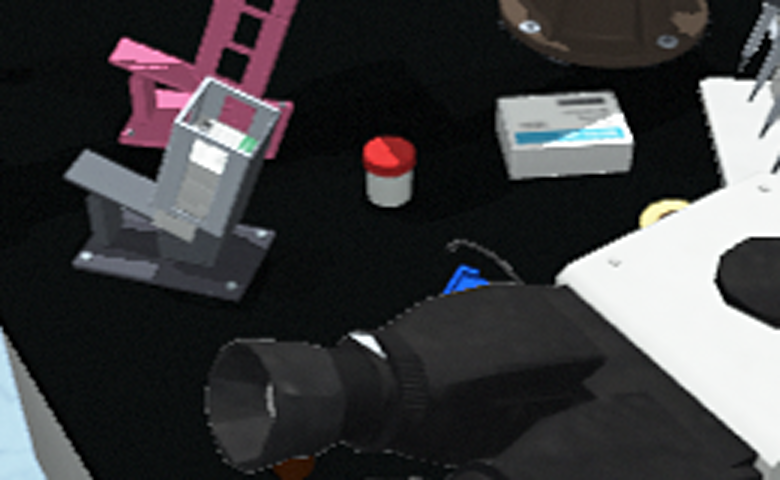

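View pics/cd.png

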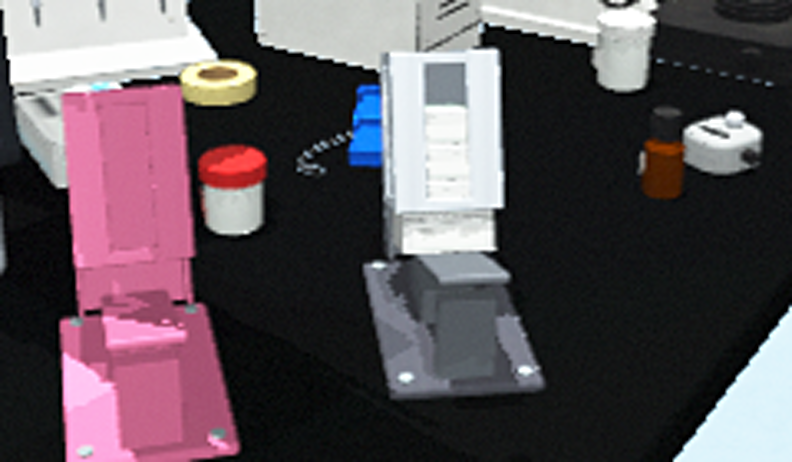

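The crop confirms it: the grey magazine at scene (205,212) holds white cartons, while the pink one is an empty look-alike. Next I'll write a planning helper and bring the wrist camera over the magazine.

```bash
cat >> h.py <<'E'
def plan(pos,Rm,s=None):
    """fractions for carry_out to reach pos,Rm from present pose"""
    s=s or bot.get_state(); T=toolT(s)
    d=T[:3,:3].T@(np.array(pos)-T[:3,3])/0.12
    w=R.from_matrix(T[:3,:3].T@Rm).as_rotvec()/0.5
    k=max(1,np.abs(d).max(),np.abs(w).max())
    rows=max(np.linalg.norm(d)*120/41.7,np.linalg.norm(w)*.5/np.radians(7.16))/k
    print('calls %.2f rows/call %.1f'%(k,rows),'shift',(d/k).round(3).tolist(),'turn',(w/k).round(3).tolist())
def frame(xdir,zdir):
    z=np.array(zdir,float); z/=np.linalg.norm(z); x=np.array(xdir,float); x-=z*(x@z); x/=np.linalg.norm(x)
    return np.stack([x,np.cross(z,x),z],1)
E
python3 - <<'E'
from h import *
plan([.45,-.43,.40],frame([0,-1,0],[0,0,-1]))
E
```

```text
calls 2.43 rows/call 4.0 shift [-0.934, 0.395, -0.58] turn [0.001, 0.001, -1.0]
```

Request:
carry_out --motion '[[[-0.5, 0.2, -1.0], [0, 0, -0.5], 1], [[-0.9, 0.4, -1.0], [0, 0, -1], 1], [[-0.9, 0.4, -1.0], [0, 0, -1], 1], [[-0.9, 0.4, -1.0], [0, 0, -1], 1], [[-0.9, 0.4, -1.0], [0, 0, -1], 1]]'

```text
time_s: 0.57
position: [0.3225, -0.5493, 0.3574]
tool_rot: [0.001, -0.419, 0.908, -0.004]
ft_force: [-1.1, -1.1, 1.2]
opening: 0.999
```

Run:
```python
from h import *
plan([.45,-.43,.40],frame([0,-1,0],[0,0,-1]))
```

```text
calls 1.45 rows/call 3.9 shift [-1.0, -0.116, -0.246] turn [-0.01, -0.006, -0.976]
```

Request:
carry_out --motion '[[[-1, -0.12, -0.25], [0, 0, -1], 1], [[-1, -0.12, -0.25], [0, 0, -1], 1], [[-1, -0.12, -0.25], [0, 0, -1], 1], [[-1, -0.12, -0.25], [0, 0, -1], 1], [[-1, -0.12, -0.25], [0, 0, -1], 1]]'

```text
time_s: 0.98
position: [0.4104, -0.4679, 0.3817]
tool_rot: [0.0, -0.63, 0.776, -0.0]
ft_force: [-0.2, 0.8, -0.2]
opening: 1.001
```

Run:
```python
from h import *
plan([.45,-.43,.40],frame([0,-1,0],[0,0,-1]))
```

```text
calls 1.00 rows/call 1.7 shift [-0.377, -0.258, -0.152] turn [-0.002, -0.0, -0.414]
```

Request:
carry_out --motion '[[[-0.38, -0.26, -0.15], [0, 0, -0.41], 1], [[-0.38, -0.26, -0.15], [0, 0, -0.41], 1], [[-0.38, -0.26, -0.15], [0, 0, -0.41], 1], [[-0.38, -0.26, -0.15], [0, 0, -0.41], 1]]'

```text
time_s: 1.32
position: [0.4489, -0.4315, 0.3989]
tool_rot: [-0.0, -0.702, 0.712, 0.0]
ft_force: [0.1, -0.6, 0.2]
opening: 0.999
```

Run:
```python
from h import *
s,im=snap('wrist','w1'); print(s['joints'].round(3),s['position']); K,T=model('wrist',s); print(T.round(3))
```

```text
[-0.453  0.216  0.186 -0.    -1.541  0.438] [ 0.4488538  -0.43152658  0.39887644]
[[-1.     0.014  0.003  0.448]
 [ 0.014  0.962  0.272 -0.501]
 [ 0.001  0.272 -0.962  0.542]
 [ 0.     0.     0.     1.   ]]
```

View pics/w1.png

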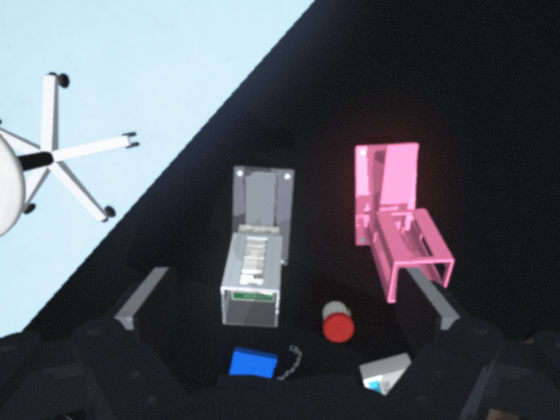

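The wrist view shows the grey magazine with its foot edge at (235..294,167), floor strip at (262,200) and chute at (253,275). The blue tray is at (252,363), the jar at (338,322) and the pink magazine at (405,220). I'll measure them now.

Run:
```python
from h import *
s=bot.get_state(); K,T=model('wrist',s); im=cv2.imread('pics/w1.png')
for p in [(235,167),(294,168),(240,173),(290,176)]: print(p,onz(K,T,*p,.008).round(4))
for p in [(224,324),(279,326),(228,236),(284,236)]: print('chute',p,onz(K,T,*p,.16).round(4))
h=cv2.cvtColor(im,cv2.COLOR_BGR2HSV); m=cv2.inRange(h,(105,150,60),(130,255,255)); ys,xs=np.where(m); print('blue',xs.min(),xs.max(),ys.min(),ys.max())
for p in [(231,350),(278,354),(231,375)]: print('tray',onz(K,T,*p,.014).round(4))
cv2.imwrite('pics/w1c.png',cv2.resize(im[150:390,200:360],None,fx=2.5,fy=2.5,interpolation=cv2.INTER_CUBIC))
```

```text
(235, 167) [ 0.5239 -0.4169  0.008 ]
(294, 168) [ 0.4372 -0.4141  0.008 ]
(240, 173) [ 0.517  -0.4078  0.008 ]
(290, 176) [ 0.4432 -0.4022  0.008 ]
chute (224, 324) [ 0.5252 -0.2532  0.16  ]
chute (279, 326) [ 0.4598 -0.2494  0.16  ]
chute (228, 236) [ 0.5139 -0.3642  0.16  ]
chute (284, 236) [ 0.4519 -0.3633  0.16  ]
blue 228 277 346 378
tray [ 0.5463 -0.108   0.014 ]
tray [ 0.4673 -0.0988  0.014 ]
tray [ 0.5491 -0.0578  0.014 ]
```

View pics/w1c.png

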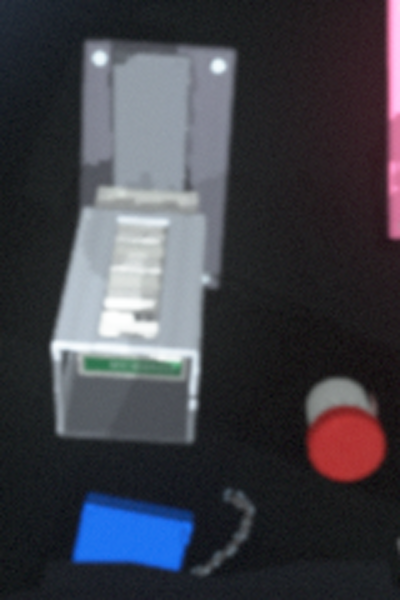

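Request:
carry_out --motion '[[[0.1, 0.25, 0.9], [0, 0, 0], 1], [[0.1, 0.25, 0.9], [0, 0, 0], 1], [[0.1, 0.25, 0.9], [0, 0, 0], 1], [[0.1, 0.25, 0.9], [0, 0, 0], 1], [[0.1, 0.25, 0.9], [0, 0, 0], 1]]'

```text
time_s: 1.78
position: [0.4169, -0.4439, 0.2902]
tool_rot: [-0.001, -0.702, 0.712, 0.002]
ft_force: [0.3, -0.2, 2.2]
opening: 0.999
```

Run:
```python
from h import *
s,im=snap('wrist','w2'); print(s['joints'].round(3),s['position']); np.save('s2.npy',toolT(s))
cv2.imwrite('pics/w2c.png',cv2.resize(im[60:360,160:400,::-1],None,fx=2.0,fy=2.0,interpolation=cv2.INTER_CUBIC))
```

```text
[-0.496  0.221 -0.046  0.    -1.307  0.481] [ 0.41690401 -0.44386407  0.29018904]
```

View pics/w2c.png

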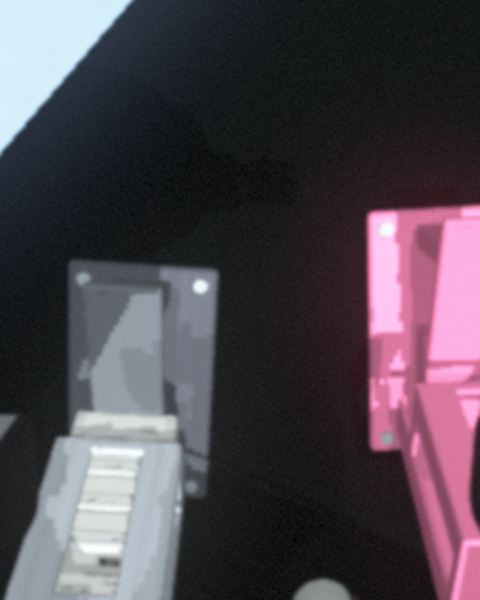

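Request:
carry_out --motion '[[[0.1, -0.55, 0], [0, 0, 0], 1], [[0.1, -0.55, 0], [0, 0, 0], 1], [[0.1, -0.55, 0], [0, 0, 0], 1], [[0.1, -0.55, 0], [0, 0, 0], 1]]'

```text
time_s: 2.17
position: [0.4866, -0.4566, 0.2926]
tool_rot: [0.0, -0.703, 0.711, -0.001]
ft_force: [-0.1, 0.9, 0.1]
opening: 0.999
```

Run:
```python
from h import *
s,im=snap('wrist','w3'); print(s['joints'].round(3),s['position']); np.save('s3.npy',toolT(s))
cv2.imwrite('pics/w3c.png',cv2.resize(im[130:380,180:420,::-1],None,fx=2.4,fy=2.4,interpolation=cv2.INTER_CUBIC))
```

```text
[-4.620e-01  3.160e-01  8.700e-02  1.000e-03 -1.341e+00  4.500e-01] [ 0.48657262 -0.45659095  0.29264735]
```

View pics/w3c.png

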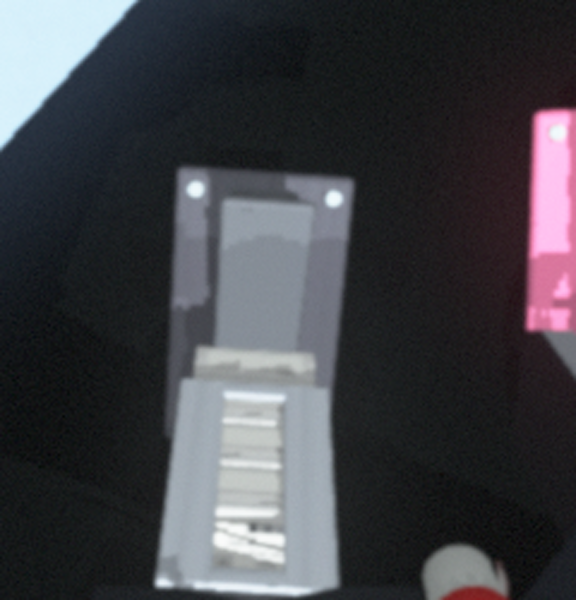

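Run:
```python
from h import *
T=np.load('s3.npy')@np.array(eyes.camera_model('wrist')['hand_eye']); K=np.array(eyes.camera_model('wrist')['camera_matrix'])
c=lambda p:(p[0]/2.4+180-.3,p[1]/2.4+130-.3)
pts={ # crop px, z, mag xy
'stripL':((224,198),.0836,(-.1062,.020)),'stripR':((312,206),.0836,(-.1062,-.020)),
'gateL':((182,379),.0809,(-.0226,.033)),'gateR':((331,386),.0809,(-.0226,-.033)),
'gtopL':((156,586),.172,(.0106,.033)),'gtopR':((338,592),.172,(.0106,-.033)),
'boxL':((197,347),.0546,(-.0263,.028)),'boxR':((314,353),.0546,(-.0263,-.028)),
'plateL':((178,167),.008,None),'plateR':((355,181),.008,None),'scL':((195,189),.008,None),'scR':((334,199),.008,None)}
A=[];B=[];N=[]
for k,(p,z,m) in pts.items():
    w=onz(K,T,*c(p),z); print(k,w.round(4))
    if m: A.append(m);B.append(w[:2]);N.append(k)
A=np.array(A)*1.;B=np.array(B)
# mag x ~ +y world: left in image is +x world; mag y = z cross x = -x world -> L has y negative
A[:,1]*=-1
ca,cb=A.mean(0),B.mean(0); H=(A-ca).T@(B-cb); th=np.arctan2(H[0,1]-H[1,0],H[0,0]+H[1,1])
Rm=np.array([[np.cos(th),-np.sin(th)],[np.sin(th),np.cos(th)]]); t=cb-Rm@ca
print('yaw',th,np.degrees(th),'origin',t)
for k,r in zip(N,(B-(A@Rm.T+t))@Rm): print(k,(r*1000).round(1))
```

```text
stripL [ 0.5007 -0.4246  0.0836]
stripR [ 0.4639 -0.4207  0.0836]
gateL [ 0.5214 -0.3398  0.0809]
gateR [ 0.4547 -0.3356  0.0809]
gtopL [ 0.5242 -0.3059  0.172 ]
gtopR [ 0.4591 -0.3027  0.172 ]
boxL [ 0.5164 -0.3427  0.0546]
boxR [ 0.4607 -0.339   0.0546]
plateL [ 0.5268 -0.4193  0.008 ]
plateR [ 0.4376 -0.4111  0.008 ]
scL [ 0.5186 -0.4077  0.008 ]
scR [ 0.4481 -0.4017  0.008 ]
yaw 1.4981349949571774 85.83681235189913 origin [ 0.49027647 -0.31536429]
stripL [-2.   1.6]
stripR [-0.8 -1.4]
gateL [0.5 0.2]
gateR [-0.2  1. ]
gtopL [ 1.3 -0.2]
gtopR [-0.3 -1. ]
boxL [0.9 0. ]
boxR [ 0.6 -0.2]
```

Run:
```python
from h import *
K,T=model('side')
for p in [(310,196),(395,212),(349,215),(270,205),(378,240)]: print(p,onz(K,T,*p,0).round(3))
plan([.49,-.12,.37],frame([0,-1,0],[0,0,-1]))
```

```text
(310, 196) [0.687 0.245 0.   ]
(395, 212) [0.904 0.047 0.   ]
(349, 215) [0.753 0.048 0.   ]
(270, 205) [0.534 0.179 0.   ]
(378, 240) [ 0.763 -0.14   0.   ]
calls 2.80 rows/call 3.0 shift [-1.0, -0.002, -0.231] turn [-0.001, -0.001, -0.008]
```

Request:
carry_out --motion '[[[-1, 0, -0.5], [0, 0, 0], 1], [[-1, 0, -0.5], [0, 0, 0], 1], [[-1, 0, -0.5], [0, 0, 0], 1], [[-1, 0, -0.5], [0, 0, 0], 1]]'

```text
time_s: 2.55
position: [0.4862, -0.3334, 0.3573]
tool_rot: [0.002, -0.704, 0.711, -0.004]
ft_force: [0.3, -0.6, 1.3]
opening: 0.999
```

Request:
carry_out --motion '[[[-1, 0, -0.1], [0, 0, 0], 1], [[-1, 0, -0.1], [0, 0, 0], 1], [[-1, 0, -0.1], [0, 0, 0], 1], [[-1, 0, -0.1], [0, 0, 0], 1]]'

```text
time_s: 2.88
position: [0.4871, -0.2119, 0.3666]
tool_rot: [0.002, -0.704, 0.71, -0.002]
ft_force: [-1.0, -0.7, 0.5]
opening: 0.999
```

Request:
carry_out --motion '[[[-0.7, 0, 0], [0, 0, 0], 1], [[-0.7, 0, 0], [0, 0, 0], 1], [[-0.7, 0, 0], [0, 0, 0], 1], [[-0.7, 0, 0], [0, 0, 0], 1]]'

```text
time_s: 3.22
position: [0.4881, -0.1304, 0.3651]
tool_rot: [0.001, -0.704, 0.71, -0.001]
ft_force: [-0.5, -0.5, 0.8]
opening: 0.999
```

Run:
```python
from h import *
s,im=snap('wrist','w4'); print(s['joints'].round(3),s['position']); np.save('s4.npy',toolT(s))
```

```text
[ 0.129  0.011 -0.123  0.    -1.433 -0.136] [ 0.48809891 -0.13041517  0.3650845 ]
```

View pics/w4.png

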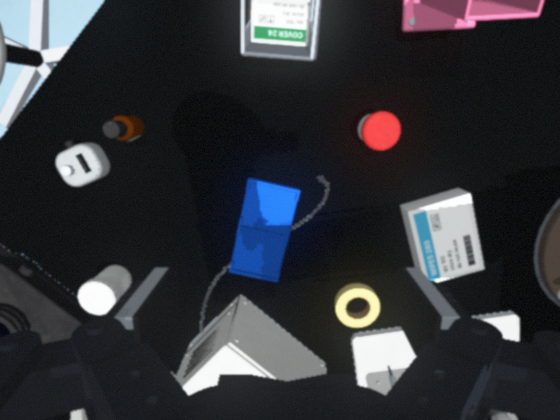

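Run:
```python
from h import *
T=np.load('s4.npy')@np.array(eyes.camera_model('wrist')['hand_eye']); K=np.array(eyes.camera_model('wrist')['camera_matrix'])
im=cv2.imread('pics/w4.png'); h=cv2.cvtColor(im,cv2.COLOR_BGR2HSV); m=cv2.inRange(h,(105,120,50),(130,255,255)); m[:150]=0
m=cv2.morphologyEx(m,cv2.MORPH_CLOSE,np.ones((5,5)))
cs,_=cv2.findContours(m,0,2); c=max(cs,key=cv2.contourArea); print(cv2.contourArea(c),c.reshape(-1,2).min(0),c.reshape(-1,2).max(0))
# contour to z=.014 plane, then min-area rect in mm
P=np.array([onz(K,T,u,v,.014)[:2]*1000 for u,v in c.reshape(-1,2)],np.float32)
r=cv2.minAreaRect(P); print(r); print(cv2.boxPoints(r))
pp=cv2.approxPolyDP(c,4,True).reshape(-1,2); print([(p.tolist(),onz(K,T,*p,.014)[:2].round(4).tolist()) for p in pp])
for p in [(240,297),(326,366),(325,374),(178,375)]: print('box',onz(K,T,*p,0.1).round(3),onz(K,T,*p,0.0).round(3))
print('bottle',onz(K,T,135,128,.03).round(3),'tape',onz(K,T,357,305,.018).round(3),'jar',onz(K,T,382,130,.053).round(3),'whiteobj',onz(K,T,80,165,.03).round(3),'cyl',onz(K,T,95,300,.0).round(3))
cv2.imwrite('pics/w4c.png',cv2.resize(im[165:300,200:340],None,fx=4,fy=4,interpolation=cv2.INTER_CUBIC))
```

```text
5277.5 [228 176] [302 282]
((519.5595092773438, -27.573997497558594), (150.90435791015625, 86.06250762939453), 76.4569091796875)
[[ 460.05566   -90.85125 ]
 [ 543.7251   -111.00507 ]
 [ 579.06335    35.703255]
 [ 495.39392    55.85708 ]]
[([251, 176], [0.5381, -0.1087]), ([244, 188], [0.5483, -0.092]), ([228, 272], [0.5769, 0.0348]), ([277, 282], [0.5047, 0.0514]), ([291, 226], [0.4835, -0.0362]), ([300, 219], [0.4707, -0.0466]), ([296, 211], [0.4764, -0.0584]), ([302, 191], [0.4681, -0.0872])]
box [0.548 0.028 0.1  ] [0.563 0.084 0.   ]
box [0.439 0.13  0.1  ] [0.427 0.211 0.   ]
box [0.44  0.143 0.1  ] [0.428 0.227 0.   ]
box [0.636 0.143 0.1  ] [0.672 0.228 0.   ]
bottle [ 0.683 -0.175  0.03 ] tape [0.385 0.088 0.018] jar [ 0.372 -0.172  0.053] whiteobj [ 0.761 -0.128  0.03 ] cyl [0.789 0.088 0.   ]
```

View pics/w4c.png

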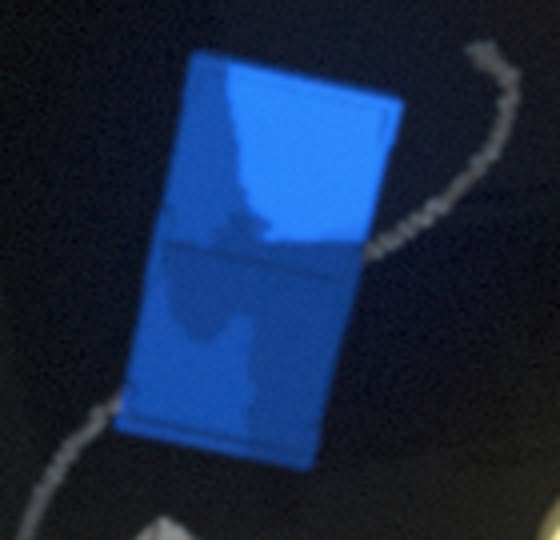

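Run:
```python
from h import *
T=np.load('s4.npy')@np.array(eyes.camera_model('wrist')['hand_eye']); K=np.array(eyes.camera_model('wrist')['camera_matrix'])
c=lambda p:(p[0]/4+200-.4,p[1]/4+165-.4)
C=np.array([onz(K,T,*c(p),.014)[:2] for p in [(191,52),(403,97),(312,468),(117,430)]])
# rows' outer rim: front corners; far-edge corners outer
print(C.round(4)); E=np.roll(C,-1,0)-C; print(np.linalg.norm(E,axis=1), np.degrees(np.arctan2(E[:,1],E[:,0])).round(1)); ctr=C.mean(0); print(ctr)
M=np.array([onz(K,T,*c(p),.014)[:2] for p in [(165,242),(345,280)]]); print('divider',M.mean(0),M)
for H in [.05,.08,.1,.12,.15]: print(H,proj(K,T,[.563,.084,H]).round(0))
K2,T2=model('side'); print(proj(K2,T2,[[.563,.084,0],[.563,.084,.1]]))
```

```text
[[ 0.5431 -0.1065]
 [ 0.4704 -0.0903]
 [ 0.5038  0.0508]
 [ 0.5757  0.0349]]
[0.07458598 0.1449635  0.07358966 0.14514441] [ 167.4   76.7  -12.5 -103. ]
[ 0.52324328 -0.02776695]
divider [ 0.52292252 -0.03066068] [[ 0.55490138 -0.03802614]
 [ 0.49094367 -0.02329521]]
0.05 [[236. 315.]]
0.08 [[232. 327.]]
0.1 [[230. 336.]]
0.12 [[228. 346.]]
0.15 [[224. 362.]]
[[285.15040659 214.82381002]
 [285.69104413 183.04206204]]
```

Tray fit: the sides come out at 74.6 x 145 mm against 74 x 144 given, with its centre at (0.523,-0.028) and the long axis at 77°. For the first reach I'll tilt the tool about 52° from the floor normal, so that the body clears both gate and strip, and grip the front corner of the lowest carton.

```bash
cat >> h.py <<'E'
MO=np.array([.4903,-.3154,0.]); MY=np.radians(85.8)
MR=R.from_euler('z',MY).as_matrix()
O=MR@[-.940,0,.342]; N=MR@[.342,0,.940]; LAT=MR@[0,1,0]
SEAT=MO+[0,0,.045]
def magpose(g,n,th,back=0):
    """TCP pose: nominal grasp point at g out, n up (m); th tilt outward deg from floor normal; back along tool"""
    t=np.radians(th); b=np.cos(t)*N+np.sin(t)*O
    Rm=frame(np.cos(t)*O-np.sin(t)*N,-b)
    return SEAT+g*O+n*N-b*.0187+b*back, Rm
TC=np.array([.5232,-.0278]); TL=np.array([np.cos(np.radians(77.1)),np.sin(np.radians(77.1))])
E
python3 - <<'E'
from h import *
p,Rm=magpose(.027,.0045,52,.09); print(p); print(Rm.round(2)); plan(p,Rm); print(magpose(.027,.0045,52,0)[0])
E
```

```text
[ 0.48578542 -0.37687686  0.11894219]
[[-0.06 -1.    0.04]
 [-0.85  0.07  0.53]
 [-0.53 -0.   -0.85]]
calls 2.05 rows/call 4.1 shift [0.998, 0.003, 1.0] turn [0.015, -0.545, 0.062]
[ 0.48928003 -0.32928935  0.04260226]
```

Request:
carry_out --motion '[[[1, 0, 0], [0, 0, 0], 1], [[1, 0, 0], [0, 0, 0], 1], [[1, 0, 0], [0, 0, 0], 1]]'

```text
time_s: 3.52
position: [0.4864, -0.2545, 0.3642]
tool_rot: [0.0, -0.703, 0.711, -0.001]
ft_force: [0.6, 1.3, 0.4]
opening: 0.997
```

Request:
carry_out --motion '[[[1, 0, 0], [0, 0, 0], 1], [[1, 0, 0], [0, 0, 0], 1], [[1, 0, 0], [0, 0, 0], 1]]'

```text
time_s: 3.77
position: [0.4841, -0.376, 0.3637]
tool_rot: [-0.0, -0.702, 0.712, -0.0]
ft_force: [2.1, 0.7, -0.4]
opening: 0.995
```

Request:
carry_out --motion '[[[0.4, 0, 0.3], [0, -0.5, 0], 1], [[0.6, 0, 0.3], [0, -1, 0], 1], [[0.6, 0, 0.3], [0, -1, 0], 1], [[0.6, 0, 0.3], [0, -1, 0], 1], [[0.6, 0, 0.3], [0, -1, 0], 1]]'

```text
time_s: 4.18
position: [0.4816, -0.4493, 0.3204]
tool_rot: [0.179, -0.677, 0.691, 0.181]
ft_force: [-0.7, 0.6, -2.6]
opening: 1.0
```

Run:
```python
from h import *
p,Rm=magpose(.027,.0045,52,.09); plan(p,Rm); print(bot.get_state()['joints'].round(2))
```

```text
calls 1.76 rows/call 2.9 shift [0.17, -0.021, 1.0] turn [0.039, -0.051, 0.048]
[-0.7   0.54  0.56 -0.41 -1.91  0.6 ]
```

Request:
carry_out --motion '[[[0.17, -0.02, 1], [0.04, -0.05, 0.05], 1], [[0.17, -0.02, 1], [0.04, -0.05, 0.05], 1], [[0.17, -0.02, 1], [0.04, -0.05, 0.05], 1], [[0.17, -0.02, 1], [0.04, -0.05, 0.05], 1], [[0.17, -0.02, 1], [0.04, -0.05, 0.05], 1]]'

```text
time_s: 4.6
position: [0.486, -0.4045, 0.2107]
tool_rot: [0.188, -0.668, 0.697, 0.179]
ft_force: [0.2, -0.5, 1.7]
opening: 0.998
```

Run:
```python
from h import *
p,Rm=magpose(.027,.0045,52,.09); plan(p,Rm)
s,im=snap('wrist','w5'); np.save('s5.npy',toolT(s)); K,T=model('wrist',s)
pts=[SEAT+.028*O+y*LAT+n*N for y in(-.028,.028) for n in (0,.022)]+[SEAT+.0335*O+.026*N+y*LAT for y in(-.033,.033)]+[SEAT+.113*O+y*LAT for y in(-.02,.02)]
q=proj(K,T,pts); print(q.round(0).tolist())
im=im[:,:,::-1].copy()
for u,v in q: cv2.circle(im,(int(round(u)),int(round(v))),2,(0,0,255),-1)
cv2.imwrite('pics/w5o.png',im)
```

```text
calls 1.00 rows/call 2.3 shift [0.185, 0.013, 0.776] turn [0.028, -0.064, 0.053]
[[254.0, 161.0], [253.0, 184.0], [320.0, 163.0], [321.0, 186.0], [246.0, 185.0], [328.0, 187.0], [260.0, 91.0], [322.0, 93.0]]
```

View pics/w5o.png

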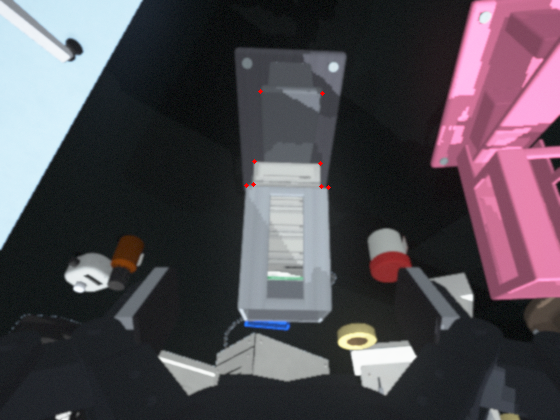

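The predicted carton, gate and strip corners land on their image features to about 2 px: carton face (254..320,162..185), gate edge (246..328,186), strip end (260..322,91). I'll go in.

Request:
carry_out --motion '[[[0.18, 0.01, 0.78], [0.03, -0.06, 0.05], 1], [[0.18, 0.01, 0.78], [0.03, -0.06, 0.05], 1], [[0.18, 0.01, 0.78], [0.03, -0.06, 0.05], 1], [[0.18, 0.01, 0.78], [0.03, -0.06, 0.05], 1], [[0.18, 0.01, 0.78], [0.03, -0.06, 0.05], 1]]'

```text
time_s: 5.07
position: [0.4887, -0.3777, 0.1225]
tool_rot: [0.202, -0.656, 0.703, 0.184]
ft_force: [-0.1, -0.4, 1.5]
opening: 0.998
```

Run:
```python
from h import *
p,Rm=magpose(.027,.0045,52,0); plan(p,Rm)
p,Rm=magpose(.027,.0045,52,.09); plan(p,Rm)
```

```text
calls 1.00 rows/call 2.2 shift [0.007, 0.028, 0.778] turn [-0.008, -0.012, 0.011]
calls 1.00 rows/call 0.1 shift [0.011, 0.025, 0.027] turn [-0.008, -0.012, 0.011]
```

Request:
carry_out --motion '[[[0, 0.02, 0.2], [-0.01, -0.01, 0.01], 1], [[0, 0.02, 0.4], [-0.01, -0.01, 0.01], 1], [[0, 0.02, 0.6], [-0.01, -0.01, 0.01], 1], [[0, 0.02, 0.7], [-0.01, -0.01, 0.01], 1], [[0, 0.02, 0.77], [-0.01, -0.01, 0.01], 1], [[0, 0.02, 0.77], [-0.01, -0.01, 0.01], 1], [[0, 0.02, 0.77], [-0.01, -0.01, 0.01], 1]]'

```text
time_s: 5.65
position: [0.4904, -0.3285, 0.0433]
tool_rot: [0.202, -0.655, 0.704, 0.188]
ft_force: [0.8, -0.6, -0.5]
opening: 1.004
```

Run:
```python
from h import *
p,Rm=magpose(.027,.0045,52,0); plan(p,Rm); snap('wrist','w6'); snap('side','d6'); print(bot.get_state()['ft_force'])
im=cv2.imread('pics/d6.png')[190:330,200:380]; cv2.imwrite('pics/d6c.png',cv2.resize(im,None,fx=3.3,fy=3.3))
```

```text
calls 1.00 rows/call 0.0 shift [0.009, 0.009, 0.001] turn [0.001, -0.0, 0.001]
[-0.04045888  0.14722579 -0.33692167]
```

View pics/w6.png

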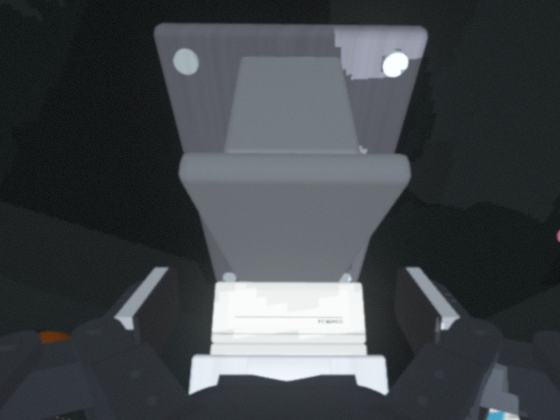

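View pics/d6c.png

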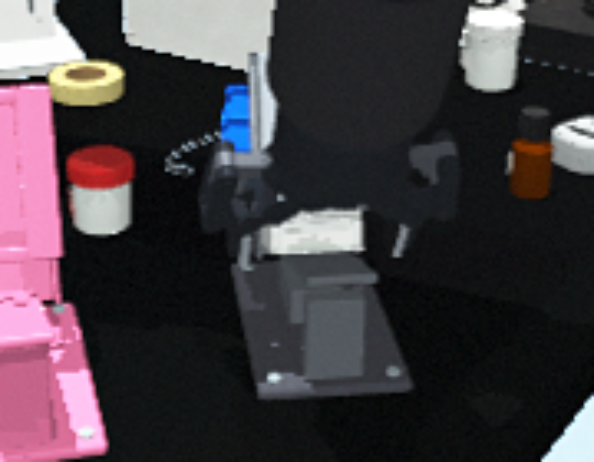

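The wrist view shows the carton face at (212..367,285..340), centred between the fingers, whose inner edges are at 176 and 407. No contact force yet. I'll close the gripper.

Request:
carry_out --motion '[[[0, 0, 0], [0, 0, 0], 0], [[0, 0, 0], [0, 0, 0], -0.3], [[0, 0, 0], [0, 0, 0], -0.6], [[0, 0, 0], [0, 0, 0], -1], [[0, 0, 0], [0, 0, 0], -1], [[0, 0, 0], [0, 0, 0], -1], [[0, 0, 0], [0, 0, 0], -1], [[0, 0, 0], [0, 0, 0], -1]]' --grip_force 30

```text
time_s: 6.42
position: [0.4898, -0.3277, 0.0425]
tool_rot: [0.202, -0.654, 0.704, 0.188]
ft_force: [-0.5, -1.4, 5.6]
opening: 0.648
```

Run:
```python
from h import *
s,_=snap('wrist','w7'); print(s['opening'],s['ft_force'],s['position']); T=toolT(s)
print('outward in tool axes, 80mm', (T[:3,:3].T@(O*.080)/.12).round(3), 'lift n 1mm',(T[:3,:3].T@(N*.001)/.12).round(4))
```

```text
0.6477227645647182 [-0.51905132 -1.39869187  5.63459536] [ 0.48981449 -0.32773693  0.04247472]
outward in tool axes, 80mm [ 0.41   0.    -0.526] lift n 1mm [-0.0066  0.     -0.0051]
```

View pics/w7.png

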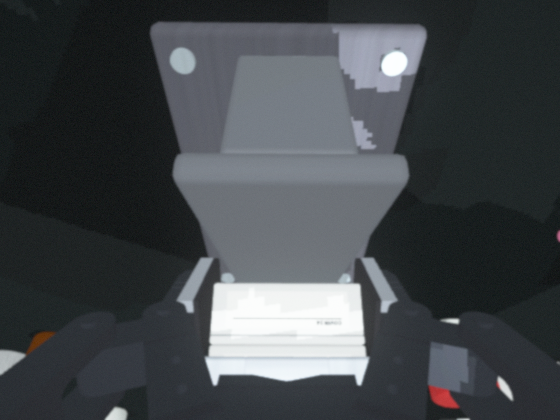

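It holds at 55 mm, as expected. Now I'll pull it out along the floor.

Request:
carry_out --motion '[[[0.05, 0, -0.065], [0, 0, 0], -1], [[0.1, 0, -0.13], [0, 0, 0], -1], [[0.15, 0, -0.195], [0, 0, 0], -1], [[0.2, 0, -0.26], [0, 0, 0], -1], [[0.25, 0, -0.325], [0, 0, 0], -1], [[0.3, 0, -0.39], [0, 0, 0], -1], [[0.35, 0, -0.455], [0, 0, 0], -1], [[0.41, 0, -0.526], [0, 0, 0], -1], [[0.41, 0, -0.526], [0, 0, 0], -1], [[0.41, 0, -0.526], [0, 0, 0], -1]]'

```text
time_s: 7.3
position: [0.4839, -0.4047, 0.0706]
tool_rot: [0.202, -0.654, 0.704, 0.188]
ft_force: [-1.5, 0.6, 9.3]
opening: 0.647
```

Run:
```python
from h import *
s,_=snap('wrist','w8'); print(s['opening'],s['ft_force'],s['position']); snap('scene','c8')
im=cv2.imread('pics/c8.png')[150:310,140:400]; cv2.imwrite('pics/c8c.png',cv2.resize(im,None,fx=3,fy=3,interpolation=cv2.INTER_CUBIC))
```

```text
0.6470040183886406 [-1.49816596  0.57954758  9.26211718] [ 0.48390312 -0.40471935  0.07056691]
```

View pics/w8.png

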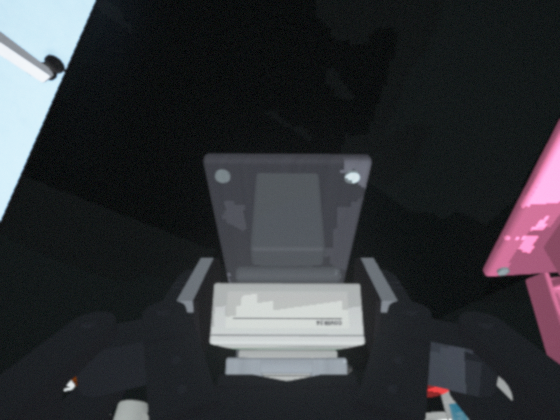

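View pics/c8c.png

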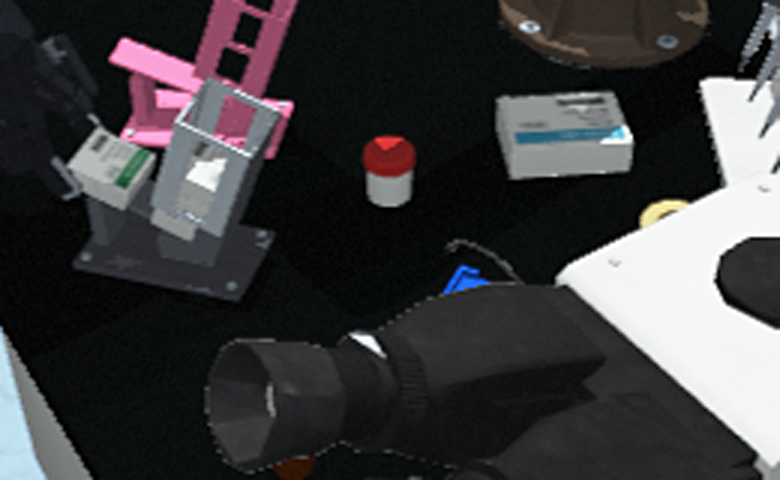

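The scene view shows carton 1 on the ledge at crop (112,165), clear of the gate, and the next carton has dropped below the gate at crop (178,222). I'll release it there and back off for the regrasp.

Request:
carry_out --motion '[[[0, 0, 0], [0, 0, 0], -0.2], [[0, 0, 0], [0, 0, 0], 0.2], [[0, 0, 0], [0, 0, 0], 0.6], [[0, 0, 0], [0, 0, 0], 1], [[0, 0, 0], [0, 0, 0], 1], [[0, 0, 0], [0, 0, 0], 1], [[0, 0, -0.2], [0, 0, 0], 1], [[0, 0, -0.5], [0, 0, 0], 1], [[0, 0, -0.8], [0, 0, 0], 1], [[0, 0, -0.8], [0, 0, 0], 1]]'

```text
time_s: 8.23
position: [0.4812, -0.4587, 0.1564]
tool_rot: [0.201, -0.655, 0.705, 0.184]
ft_force: [0.5, 0.8, 1.1]
opening: 1.001
```

Run:
```python
from h import *
s,im=snap('wrist','w9'); print(s['opening'],s['ft_force'],s['position']); np.save('s9.npy',toolT(s)); K,T=model('wrist',s)
g=.081
q=proj(K,T,[SEAT+(g+a)*O+y*LAT+n*N for a in(-.028,.028) for y in(-.028,.028) for n in (0,.022)]); print(q.round(0).tolist())
im=im[:,:,::-1].copy()
for u,v in q: cv2.circle(im,(int(round(u)),int(round(v))),2,(0,0,255),-1)
cv2.imwrite('pics/w9o.png',im)
p,Rm=magpose(g,.0207+.05,15); plan(p,Rm)
```

```text
1.0011263865710773 [0.52010078 0.77555397 1.12987   ] [ 0.4811515  -0.45870565  0.15637385]
[[253.0, 238.0], [252.0, 266.0], [324.0, 239.0], [325.0, 266.0], [246.0, 211.0], [244.0, 244.0], [332.0, 212.0], [334.0, 244.0]]
calls 1.28 rows/call 4.0 shift [-0.371, 0.01, 0.484] turn [-0.005, 1.0, -0.001]
```

View pics/w9o.png

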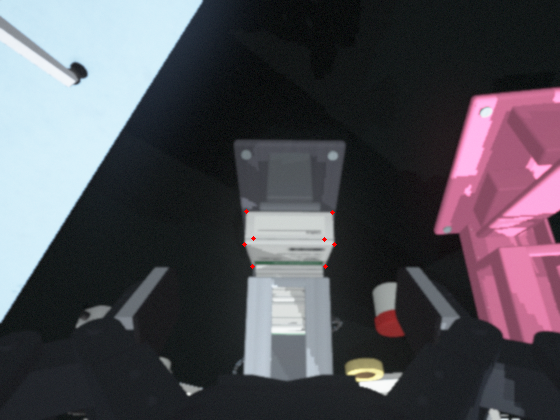

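Request:
carry_out --motion '[[[-0.2, 0, 0.1], [0, 0.5, 0], 1], [[-0.37, 0.01, 0.3], [0, 1, 0], 1], [[-0.37, 0.01, 0.3], [0, 1, 0], 1], [[-0.37, 0.01, 0.3], [0, 1, 0], 1], [[-0.37, 0.01, 0.3], [0, 1, 0], 1], [[-0.37, 0.01, 0.3], [0, 1, 0], 1]]'

```text
time_s: 8.78
position: [0.483, -0.3935, 0.1434]
tool_rot: [0.021, -0.682, 0.731, 0.022]
ft_force: [1.5, -0.7, 0.4]
opening: 1.0
```

Run:
```python
from h import *
p,Rm=magpose(.081,.0207+.05,15); plan(p,Rm)
```

```text
calls 1.00 rows/call 1.2 shift [-0.195, -0.014, 0.203] turn [0.006, 0.296, 0.009]
```

Request:
carry_out --motion '[[[-0.19, -0.01, 0.2], [0.01, 0.3, 0.01], 1], [[-0.19, -0.01, 0.2], [0.01, 0.3, 0.01], 1], [[-0.19, -0.01, 0.2], [0.01, 0.3, 0.01], 1], [[-0.19, -0.01, 0.2], [0.01, 0.3, 0.01], 1]]'

```text
time_s: 9.12
position: [0.4863, -0.3725, 0.1205]
tool_rot: [-0.032, -0.678, 0.733, -0.031]
ft_force: [0.3, -0.0, 0.1]
opening: 1.005
```

Run:
```python
from h import *
s,im=snap('wrist','w10'); p,Rm=magpose(.081,.0207,15); plan(p,Rm)
```

```text
calls 1.00 rows/call 1.2 shift [0.071, 0.009, 0.405] turn [-0.006, -0.003, -0.012]
```

View pics/w10.png

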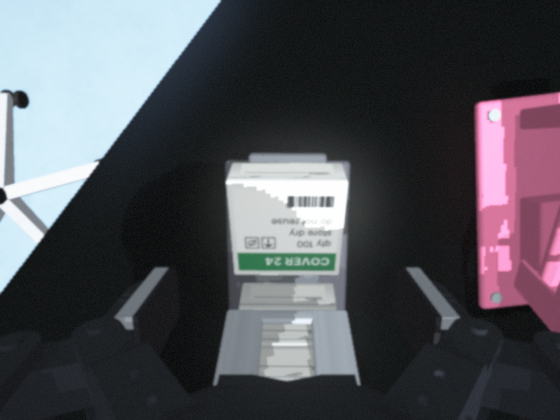

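The carton rests on the ledge at (290,215), label up, and the second carton sits home below the gate at (288,293). I'll descend onto the ledge carton and grip it.

Request:
carry_out --motion '[[[0.03, 0.01, 0.12], [0, 0, -0.01], 1], [[0.05, 0.01, 0.24], [0, 0, -0.01], 1], [[0.07, 0.01, 0.34], [0, 0, -0.01], 1], [[0.07, 0.01, 0.4], [0, 0, -0.01], 1], [[0.07, 0.01, 0.4], [0, 0, -0.01], 1], [[0.07, 0.01, 0.4], [0, 0, -0.01], 1]]'

```text
time_s: 9.67
position: [0.4843, -0.3856, 0.0737]
tool_rot: [-0.032, -0.68, 0.732, -0.031]
ft_force: [0.2, 0.6, -0.8]
opening: 1.002
```

Run:
```python
from h import *
s,im=snap('wrist','w11'); print(s['ft_force']); p,Rm=magpose(.081,.0207,15); plan(p,Rm)
```

```text
[ 0.16466617  0.61556596 -0.77462581]
calls 1.00 rows/call 0.0 shift [0.002, -0.003, 0.006] turn [-0.006, -0.005, -0.002]
```

View pics/w11.png

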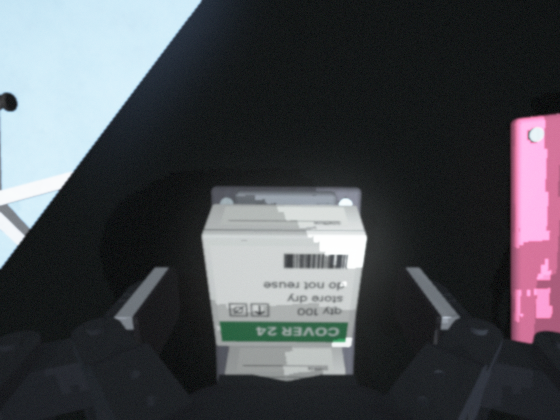

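Request:
carry_out --motion '[[[0, 0, 0], [0, 0, 0], 0.4], [[0, 0, 0], [0, 0, 0], 0], [[0, 0, 0], [0, 0, 0], -0.5], [[0, 0, 0], [0, 0, 0], -1], [[0, 0, 0], [0, 0, 0], -1], [[0, 0, 0], [0, 0, 0], -1], [[0, 0, 0], [0, 0, 0], -1], [[0, 0, 0], [0, 0, 0], -1]]' --grip_force 30

```text
time_s: 10.38
position: [0.485, -0.3851, 0.0749]
tool_rot: [-0.032, -0.68, 0.732, -0.032]
ft_force: [-0.3, 1.2, 4.8]
opening: 0.648
```

Run:
```python
from h import *
s=bot.get_state(); print(s['opening'],s['ft_force']); T=toolT(s); print('lift 60mm along N',(T[:3,:3].T@(N*.06)/.12).round(3))
# carton pose in tool frame (assumed at .081 on strip)
c=SEAT+.081*O; print('carton underside centre in tool mm',((T[:3,:3].T@(c-T[:3,3]))*1000).round(1));
```

```text
0.6483397621520416 [-0.29090694  1.22582359  4.80698362]
lift 60mm along N [-0.128 -0.002 -0.484]
carton underside centre in tool mm [ 6.  -0.2  2.7]
```

Request:
carry_out --motion '[[[0, 0, -0.15], [0, 0, 0], -1], [[0, 0, -0.4], [0, 0, 0], -1], [[0, 0, -0.7], [0, 0, 0], -1], [[0, 0, -1], [0, 0, 0], -1], [[0, 0, -1], [0, 0, 0], -1], [[0, 0, -1], [0, 0, 0], -1]]'

```text
time_s: 10.88
position: [0.4861, -0.3744, 0.1961]
tool_rot: [-0.031, -0.68, 0.732, -0.034]
ft_force: [0.3, 0.6, -1.5]
opening: 0.648
```

```bash
cat >> h.py <<'E'
def placepose(sgn,h=0.,th=15,ct=(6.,-.2,2.7)):
    """TCP pose to hold carton flat over bay (sgn +1 far,-1 near) with underside h above tray floor; carton outward axis along -TL"""
    o=-np.r_[TL,0]; z=np.array([0,0,1.]); t=np.radians(th)
    b=np.cos(t)*z+np.sin(t)*o; Rm=frame(np.cos(t)*o-np.sin(t)*z,-b)
    bay=np.r_[TC+sgn*.035*TL,.006+h]
    return bay-Rm@(np.array(ct)/1000),Rm
E
python3 - <<'E'
from h import *
s,im=snap('wrist','w12'); print(s['opening'],s['ft_force'],s['position']); p,Rm=placepose(1,.18); print(p); plan(p,Rm)
snap('side','d12')
E
```

```text
0.6477517344493503 [ 0.25279177  0.60717128 -1.48108475] [ 0.48614639 -0.37443475  0.19610516]
[0.53195665 0.0113294  0.19016091]
calls 3.22 rows/call 2.9 shift [-1.0, -0.048, -0.08] turn [0.005, -0.218, 0.095]
```

View pics/w12.png

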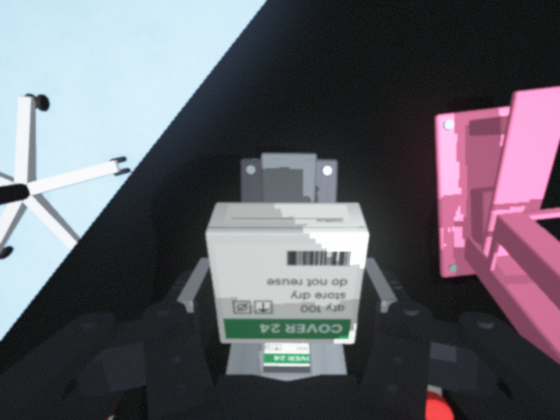

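View pics/d12.png

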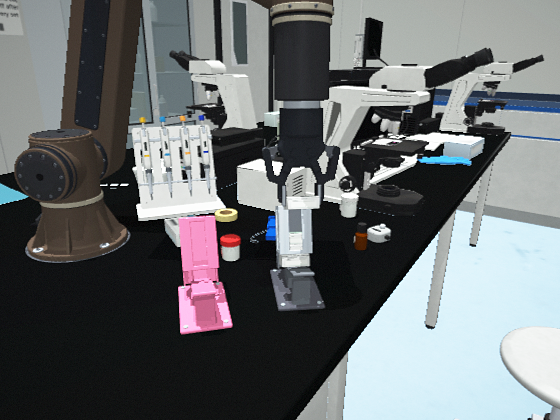

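The carton is held squarely at wrist (288,270), and its tilt is unchanged. I'll carry it up and over the chute to the far bay.

Request:
carry_out --motion '[[[0, 0, -0.3], [0, 0, 0], -1], [[-0.1, 0, -0.55], [0, 0, 0], -1], [[-0.4, -0.02, -0.6], [0, -0.1, 0.05], -1], [[-0.7, -0.04, -0.6], [0, -0.1, 0.05], -1], [[-1, -0.05, -0.6], [0, -0.2, 0.1], -1], [[-1, -0.05, -0.6], [0, -0.2, 0.1], -1]]'

```text
time_s: 11.48
position: [0.4996, -0.245, 0.2527]
tool_rot: [0.006, -0.662, 0.749, 0.004]
ft_force: [0.2, -1.1, -0.3]
opening: 0.644
```

Request:
carry_out --motion '[[[-0.3, -0.02, 0], [0, -0.1, 0.05], -1], [[-0.6, -0.04, 0], [0, -0.2, 0.1], -1], [[-1, -0.05, 0], [0, -0.2, 0.1], -1], [[-1, -0.05, 0], [0, -0.2, 0.1], -1]]'

```text
time_s: 11.82
position: [0.5207, -0.1272, 0.2543]
tool_rot: [0.043, -0.643, 0.764, 0.036]
ft_force: [-0.2, -0.8, -0.6]
opening: 0.647
```

Run:
```python
from h import *
s=bot.get_state(); print(s['opening']); p,Rm=placepose(1,.10); print(p); plan(p,Rm)
```

```text
0.6470531713937259
[0.53195665 0.0113294  0.11016091]
calls 1.32 rows/call 3.6 shift [-0.765, 0.08, 1.0] turn [0.015, -0.227, 0.078]
```

Request:
carry_out --motion '[[[-0.3, 0.03, 0], [0, -0.1, 0.05], -1], [[-0.6, 0.06, 0.2], [0, -0.25, 0.1], -1], [[-0.9, 0.1, 0.5], [0, -0.3, 0.1], -1], [[-1, 0.1, 0.6], [0, -0.3, 0.1], -1], [[-1, 0.1, 0.6], [0, -0.3, 0.1], -1], [[-1, 0.1, 0.6], [0, -0.3, 0.1], -1]]'

```text
time_s: 12.32
position: [0.5295, -0.0029, 0.195]
tool_rot: [0.097, -0.619, 0.775, 0.085]
ft_force: [-0.5, 0.7, -0.2]
opening: 0.649
```

Run:
```python
from h import *
s,im=snap('wrist','w13'); p,Rm=placepose(1,.06); plan(p,Rm)
```

```text
calls 1.05 rows/call 2.9 shift [0.143, 0.003, 1.0] turn [0.02, -0.005, 0.003]
```

View pics/w13.png

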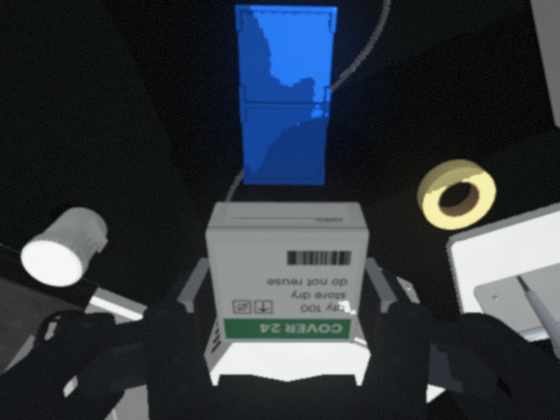

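The tray is in full view at (236..335,7..185), so I'll re-measure it from here before lowering.

Run:
```python
from h import *
s=bot.get_state(); K,T=model('wrist',s); im=cv2.imread('pics/w13.png')
h=cv2.cvtColor(im,cv2.COLOR_BGR2HSV); m=cv2.inRange(h,(105,120,40),(130,255,255)); m=cv2.morphologyEx(m,cv2.MORPH_CLOSE,np.ones((5,5)))
cs,_=cv2.findContours(m,0,2); c=max(cs,key=cv2.contourArea).reshape(-1,2)
P=np.array([onz(K,T,u+.0,v+.0,.010)[:2]*1000 for u,v in c],np.float32)
print(cv2.minAreaRect(P))
C=np.array([onz(K,T,*p,.014)[:2] for p in [(235.5,7),(336,6),(324.5,185),(244,185.5)]])
E=np.roll(C,-1,0)-C; print(C.round(4),np.linalg.norm(E,axis=1).round(4), np.degrees(np.arctan2(E[:,1],E[:,0])).round(1),C.mean(0))
```

```text
((515.4234008789062, -25.46166229248047), (151.15911865234375, 97.63763427734375), 76.7952651977539)
[[ 0.5438 -0.1045]
 [ 0.4726 -0.0892]
 [ 0.505   0.0522]
 [ 0.5778  0.036 ]] [0.0728 0.145  0.0746 0.1446] [ 167.9   77.1  -12.5 -103.6] [ 0.52479209 -0.02636254]
```

```bash
python3 -c "
import cv2
im=cv2.imread('pics/w13.png'); cv2.imwrite('pics/w13c.png',cv2.resize(im[0:200,210:360],None,fx=3,fy=3,interpolation=cv2.INTER_CUBIC))"
```

```text
(no output)
```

View pics/w13c.png

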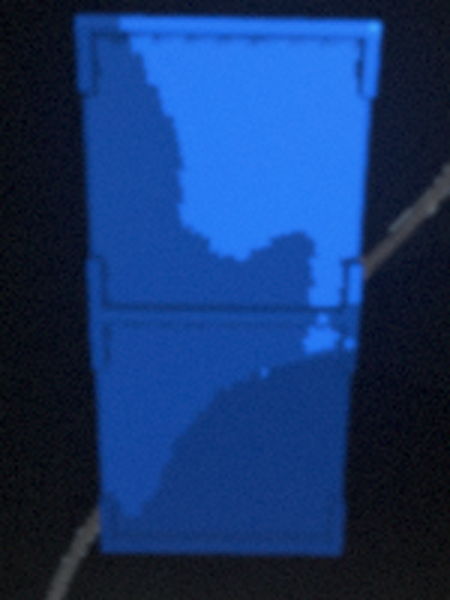

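Both views agree to 2 mm: centre (0.5248,-0.0264), same angle. I'll use the mean and lower the carton.

```bash
sed -i 's/TC=np.array(\[.5232,-.0278\])/TC=np.array([.524,-.0271])/' h.py
python3 - <<'E'
from h import *
p,Rm=placepose(1,.06); plan(p,Rm)
E
```

```text
calls 1.05 rows/call 2.9 shift [0.136, -0.002, 1.0] turn [0.02, -0.005, 0.003]
```

Request:
carry_out --motion '[[[0.04, 0, 0.3], [0.02, 0, 0], -1], [[0.08, 0, 0.6], [0.02, 0, 0], -1], [[0.13, 0, 0.9], [0.02, 0, 0], -1], [[0.14, 0, 1], [0.02, 0, 0], -1], [[0.14, 0, 1], [0.02, 0, 0], -1], [[0.14, 0, 1], [0.02, 0, 0], -1]]'

```text
time_s: 12.87
position: [0.5339, 0.0105, 0.0778]
tool_rot: [0.102, -0.618, 0.775, 0.08]
ft_force: [1.3, -0.3, -0.2]
opening: 0.645
```

Run:
```python
from h import *
print(bot.get_state()['ft_force']);p,Rm=placepose(1,.012); plan(p,Rm);p,Rm=placepose(1,.0); plan(p,Rm)
snap('wrist','w14'); snap('side','d14')
im=cv2.imread('pics/d14.png')[150:270,200:380]; cv2.imwrite('pics/d14c.png',cv2.resize(im,None,fx=4,fy=4,interpolation=cv2.INTER_CUBIC))
```

```text
[ 1.31630979 -0.32546302 -0.21213758]
calls 1.00 rows/call 1.3 shift [0.109, 0.013, 0.451] turn [-0.004, -0.004, 0.002]
calls 1.00 rows/call 1.6 shift [0.135, 0.013, 0.548] turn [-0.004, -0.004, 0.002]
```

View pics/w14.png

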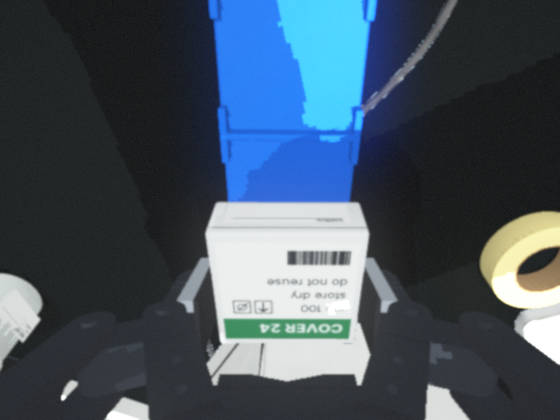

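View pics/d14c.png

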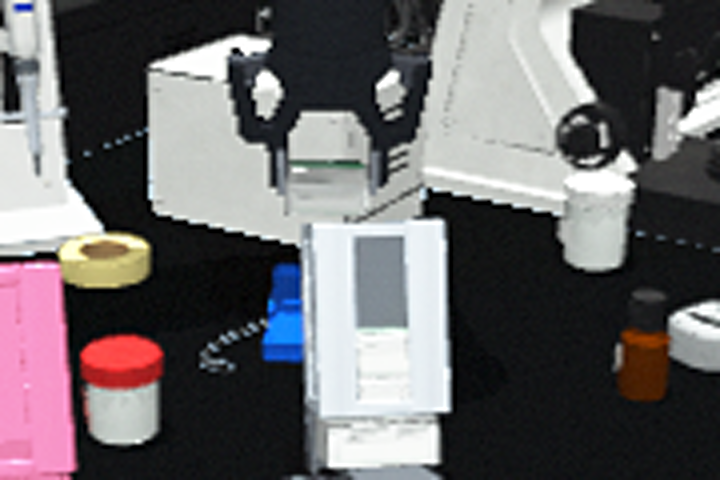

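Request:
carry_out --motion '[[[0.04, 0.01, 0.15], [0, 0, 0], -1], [[0.08, 0.01, 0.3], [0, 0, 0], -1], [[0.11, 0.01, 0.42], [0, 0, 0], -1], [[0.12, 0.01, 0.47], [0, 0, 0], -1], [[0.125, 0.01, 0.5], [0, 0, 0], -1], [[0.125, 0.01, 0.5], [0, 0, 0], -1], [[0.125, 0.01, 0.5], [0, 0, 0], -1]]'

```text
time_s: 13.55
position: [0.5333, 0.0123, 0.0165]
tool_rot: [0.103, -0.618, 0.775, 0.08]
ft_force: [-0.5, 0.1, -0.7]
opening: 0.646
```

Run:
```python
from h import *
print(bot.get_state()['ft_force']);p,Rm=placepose(1,.0); plan(p,Rm)
s,im=snap('wrist','w15')
```

```text
[-0.50953019  0.07835831 -0.73370495]
calls 1.00 rows/call 0.2 shift [0.017, 0.004, 0.05] turn [-0.008, -0.001, 0.003]
```

View pics/w15.png

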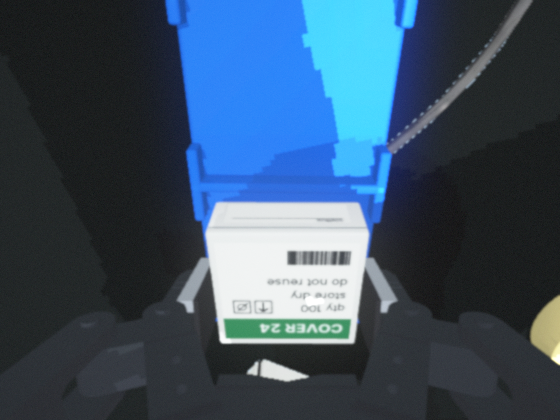

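Run:
```python
from h import *
s=bot.get_state(); K,T=model('wrist',s)
d=[onz(K,T,*p,.014)[:2] for p in [(197,192),(384,193)]]; e=[onz(K,T,*p,.012)[:2] for p in [(218,203),(360,203)]]
print(np.array(d).round(4),np.array(e).round(4)); print('along', [ (x-TC)@TL for x in d],[ (x-TC)@TL for x in e]); LT=np.array([-TL[1],TL[0]]); print('across',[ (x-TC)@LT for x in d],[ (x-TC)@LT for x in e])
im=cv2.imread('pics/w15.png'); cv2.imwrite('pics/w15c.png',cv2.resize(im[130:300,170:410],None,fx=3.3,fy=3.3,interpolation=cv2.INTER_CUBIC))
```

```text
[[ 0.558  -0.0331]
 [ 0.4887 -0.0171]] [[ 0.5524 -0.0258]
 [ 0.4979 -0.0135]]
along [np.float64(0.0016976997405969748), np.float64(0.0018983286280875814)] [np.float64(0.007631783941454625), np.float64(0.007443359254443082)]
across [np.float64(-0.03447366100085455), np.float64(0.036667072374357894)] [np.float64(-0.027372849291618952), np.float64(0.028457519112049093)]
```

View pics/w15c.png

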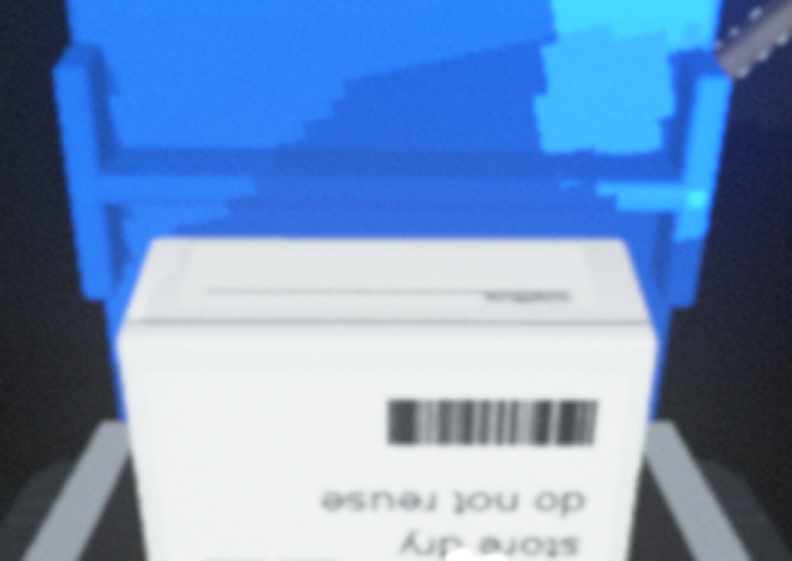

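The carton's near edge is 7.5 mm past the tray's middle (7 ideal) and it is centred across to within 1 mm. Now the last 6 mm.

Request:
carry_out --motion '[[[0, 0, 0.01], [0, 0, 0], -1], [[0.005, 0, 0.02], [0, 0, 0], -1], [[0.008, 0, 0.03], [0, 0, 0], -1], [[0.01, 0, 0.035], [0, 0, 0], -1], [[0.01, 0, 0.035], [0, 0, 0], -1]]'

```text
time_s: 14.02
position: [0.5322, 0.0122, 0.0108]
tool_rot: [0.102, -0.618, 0.775, 0.08]
ft_force: [0.4, 0.3, -0.9]
opening: 0.644
```

Request:
carry_out --motion '[[[0, 0, 0.005], [0, 0, 0], -1], [[0, 0, 0.01], [0, 0, 0], -1], [[0, 0, 0.015], [0, 0, 0], -1], [[0, 0, 0.015], [0, 0, 0], -1]]'

```text
time_s: 14.35
position: [0.5324, 0.0125, 0.01]
tool_rot: [0.102, -0.618, 0.775, 0.08]
ft_force: [-3.2, -1.7, 10.5]
opening: 0.651
```

Contact at about 10 N. I'll open and retreat.

Request:
carry_out --motion '[[[0, 0, -0.005], [0, 0, 0], -0.1], [[0, 0, -0.005], [0, 0, 0], 0.3], [[0, 0, -0.005], [0, 0, 0], 0.7], [[0, 0, -0.005], [0, 0, 0], 1], [[0, 0, -0.005], [0, 0, 0], 1], [[0, 0, -0.1], [0, 0, 0], 1], [[0, 0, -0.4], [0, 0, 0], 1], [[0, 0, -0.7], [0, 0, 0], 1], [[0, 0, -1], [0, 0, 0], 1], [[0, 0, -1], [0, 0, 0], 1]]'

```text
time_s: 15.18
position: [0.5287, -0.019, 0.1329]
tool_rot: [0.106, -0.619, 0.775, 0.076]
ft_force: [0.7, -0.1, 0.9]
opening: 1.0
```

Request:
carry_out --motion '[[[0.3, 0, -0.3], [0, 0, 0], 1], [[0.6, 0, -0.6], [0, 0, 0], 1], [[1, 0, -1], [0, 0, 0], 1], [[1, 0, -1], [0, 0, 0], 1], [[1, 0, -1], [0, 0, 0], 1]]'

```text
time_s: 15.6
position: [0.4927, -0.1659, 0.215]
tool_rot: [0.103, -0.618, 0.776, 0.077]
ft_force: [1.5, 0.2, 1.0]
opening: 1.0
```

Run:
```python
from h import *
s,im=snap('wrist','w16'); np.save('s16.npy',toolT(s)); print(s['position'],s['joints'].round(2))
```

```text
[ 0.49271057 -0.16589679  0.21503007] [-0.15  0.15 -0.22 -0.28 -1.18  0.03]
```

View pics/w16.png

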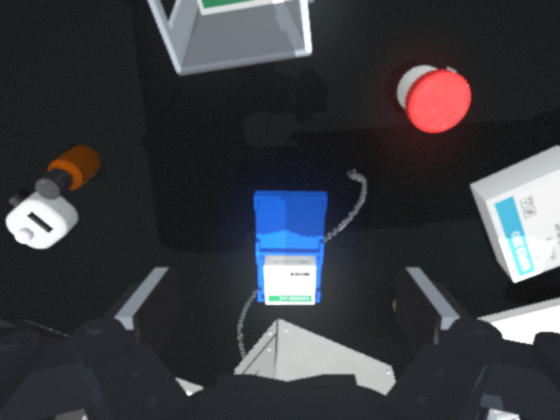

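Carton 1 sits in the far bay at (290,280). I'll measure it.

Run:
```python
from h import *
K=np.array(eyes.camera_model('wrist')['camera_matrix']); T=np.load('s16.npy')@np.array(eyes.camera_model('wrist')['hand_eye'])
im=cv2.imread('pics/w16.png')[180:310,240:345]; cv2.imwrite('pics/w16c.png',cv2.resize(im,None,fx=4.5,fy=4.5,interpolation=cv2.INTER_CUBIC))
bay=TC+.035*TL; LT=np.array([-TL[1],TL[0]])
q=proj(K,T,[np.r_[bay+a*TL+b*LT,.028] for a,b in [(-.028,-.028),(-.028,.028),(.028,.028),(.028,-.028)]]); print(((q-[240,180])*4.5).round(0))
p,Rm=magpose(.027,.0045,52,.15); plan(p,Rm); print(p)
```

```text
[[103. 390.]
 [337. 391.]
 [329. 561.]
 [111. 560.]]
calls 2.03 rows/call 2.9 shift [1.0, -0.189, -0.079] turn [-0.067, -0.295, -0.138]
[ 0.48345568 -0.40860186  0.16983548]
```

View pics/w16c.png

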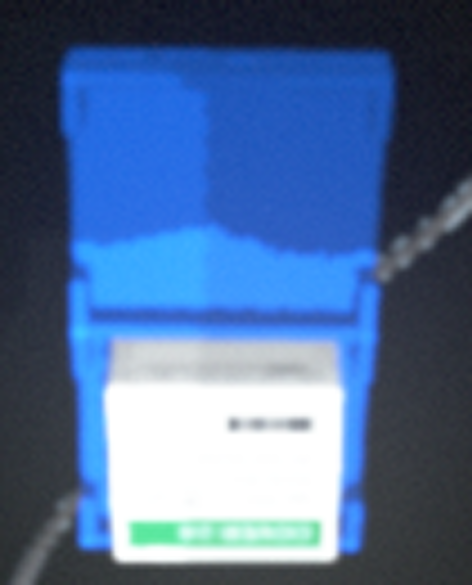

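The carton's top corners match the prediction for a flat carton in the bay to about 1 mm. Back to the magazine for the second carton, over the top of the chute.

Request:
carry_out --motion '[[[0.1, 0, -0.35], [0, 0, -0.05], 1], [[0.2, -0.05, -0.7], [0, 0, -0.1], 1], [[0.4, -0.1, -1], [-0.05, 0, -0.1], 1], [[0.7, -0.15, -1], [-0.05, 0, -0.1], 1], [[1, -0.2, -1], [-0.05, 0, -0.15], 1], [[1, -0.2, -1], [-0.05, 0, -0.15], 1]]'

```text
time_s: 16.15
position: [0.4818, -0.3126, 0.2927]
tool_rot: [0.097, -0.647, 0.751, 0.087]
ft_force: [0.6, 1.0, -1.0]
opening: 0.998
```

Request:
carry_out --motion '[[[0.3, 0, 0], [0, -0.1, 0], 1], [[0.6, 0, 0], [0, -0.2, 0], 1], [[0.9, 0, 0], [0, -0.3, 0], 1], [[1, 0, 0], [0, -0.3, 0], 1], [[1, 0, 0], [0, -0.3, 0], 1]]'

```text
time_s: 16.57
position: [0.4644, -0.426, 0.2602]
tool_rot: [0.153, -0.638, 0.743, 0.137]
ft_force: [0.1, 0.4, -0.2]
opening: 1.002
```

Run:
```python
from h import *
p,Rm=magpose(.027,.0045,52,.15); plan(p,Rm); print(bot.get_state()['joints'].round(2))
```

```text
calls 1.00 rows/call 2.3 shift [0.149, -0.142, 0.756] turn [-0.057, -0.289, -0.144]
[-0.66  0.44  0.28 -0.35 -1.62  0.53]
```

Request:
carry_out --motion '[[[0.15, -0.14, 0.2], [-0.06, -0.15, -0.14], 1], [[0.15, -0.14, 0.4], [-0.06, -0.29, -0.14], 1], [[0.15, -0.14, 0.6], [-0.06, -0.29, -0.14], 1], [[0.15, -0.14, 0.75], [-0.06, -0.29, -0.14], 1], [[0.15, -0.14, 0.75], [-0.06, -0.29, -0.14], 1], [[0.15, -0.14, 0.75], [-0.06, -0.29, -0.14], 1]]'

```text
time_s: 17.07
position: [0.4852, -0.4056, 0.1745]
tool_rot: [0.201, -0.656, 0.703, 0.187]
ft_force: [-0.2, -0.2, 1.4]
opening: 1.001
```

Run:
```python
from h import *
p,Rm=magpose(.027,.0045,52,.06); plan(p,Rm)
s,im=snap('wrist','w17'); K,T=model('wrist',s)
pts=[SEAT+.028*O+y*LAT+n*N for y in(-.028,.028) for n in (0,.022)]+[SEAT+.0335*O+.026*N+y*LAT for y in(-.033,.033)]
q=proj(K,T,pts); print(q.round(0).tolist())
im=im[:,:,::-1].copy()
for u,v in q: cv2.circle(im,(int(round(u)),int(round(v))),1,(0,0,255),-1)
cv2.imwrite('pics/w17o.png',cv2.resize(im[60:370,160:420],None,fx=2,fy=2,interpolation=cv2.INTER_CUBIC)[:600])
```

```text
calls 1.00 rows/call 2.2 shift [0.04, 0.012, 0.77] turn [0.003, -0.005, 0.01]
[[252.0, 187.0], [251.0, 213.0], [324.0, 187.0], [325.0, 214.0], [244.0, 215.0], [333.0, 216.0]]
```

View pics/w17o.png

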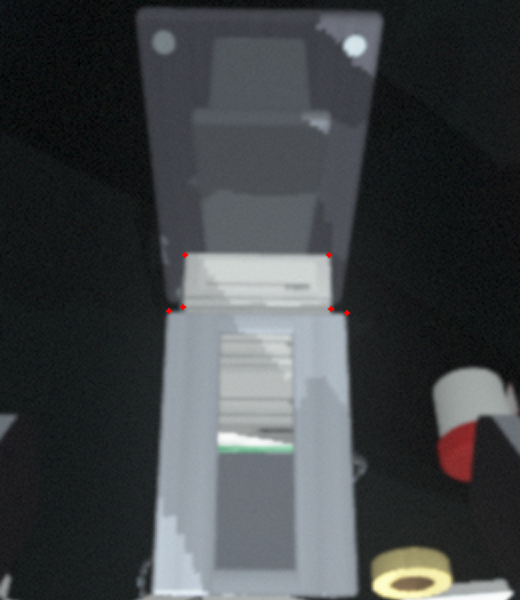

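Carton 2's face fills the predicted outline, so it is fully home. Same approach as before.

Request:
carry_out --motion '[[[0.02, 0.01, 0.3], [0, 0, 0.01], 1], [[0.04, 0.01, 0.55], [0, 0, 0.01], 1], [[0.04, 0.01, 0.77], [0, 0, 0.01], 1], [[0.04, 0.01, 0.77], [0, 0, 0.01], 1], [[0.04, 0.01, 0.77], [0, 0, 0.01], 1]]'

```text
time_s: 17.53
position: [0.4877, -0.362, 0.0947]
tool_rot: [0.201, -0.655, 0.704, 0.186]
ft_force: [0.2, -0.2, 2.1]
opening: 0.998
```

Run:
```python
from h import *
p,Rm=magpose(.027,.0045,52,0); plan(p,Rm)
```

```text
calls 1.00 rows/call 1.5 shift [-0.003, 0.007, 0.513] turn [-0.001, -0.008, 0.002]
```

Request:
carry_out --motion '[[[0, 0.01, 0.2], [0, -0.01, 0], 1], [[0, 0.01, 0.35], [0, -0.01, 0], 1], [[0, 0.01, 0.45], [0, -0.01, 0], 1], [[0, 0.01, 0.51], [0, -0.01, 0], 1], [[0, 0.01, 0.51], [0, -0.01, 0], 1], [[0, 0.01, 0.51], [0, -0.01, 0], 1]]'

```text
time_s: 18.03
position: [0.4891, -0.3308, 0.0426]
tool_rot: [0.203, -0.654, 0.704, 0.187]
ft_force: [-1.0, 0.5, -0.3]
opening: 0.998
```

Run:
```python
from h import *
p,Rm=magpose(.027,.0045,52,0); plan(p,Rm); s,_=snap('wrist','w18'); print(s['ft_force'])
```

```text
calls 1.00 rows/call 0.0 shift [-0.011, -0.001, 0.007] turn [-0.004, 0.001, 0.001]
[-0.99727775  0.51605717 -0.32543376]
```

View pics/w18.png

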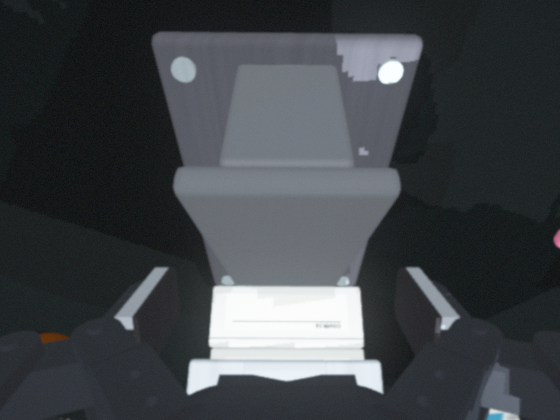

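Centred as the first time. Close and pull.

Request:
carry_out --motion '[[[-0.01, 0, 0.005], [0, 0, 0], 0], [[-0.01, 0, 0.005], [0, 0, 0], -0.3], [[-0.01, 0, 0.005], [0, 0, 0], -0.6], [[-0.01, 0, 0.005], [0, 0, 0], -1], [[-0.01, 0, 0.005], [0, 0, 0], -1], [[-0.01, 0, 0.005], [0, 0, 0], -1], [[-0.01, 0, 0.005], [0, 0, 0], -1], [[-0.01, 0, 0.005], [0, 0, 0], -1]]' --grip_force 30

```text
time_s: 18.75
position: [0.4889, -0.3291, 0.0425]
tool_rot: [0.203, -0.654, 0.704, 0.187]
ft_force: [-0.9, 0.0, 5.6]
opening: 0.647
```

Request:
carry_out --motion '[[[0.05, 0, -0.065], [0, 0, 0], -1], [[0.1, 0, -0.13], [0, 0, 0], -1], [[0.15, 0, -0.195], [0, 0, 0], -1], [[0.2, 0, -0.26], [0, 0, 0], -1], [[0.25, 0, -0.325], [0, 0, 0], -1], [[0.3, 0, -0.39], [0, 0, 0], -1], [[0.35, 0, -0.455], [0, 0, 0], -1], [[0.41, 0, -0.526], [0, 0, 0], -1], [[0.41, 0, -0.526], [0, 0, 0], -1], [[0.41, 0, -0.526], [0, 0, 0], -1]]'

```text
time_s: 19.58
position: [0.4827, -0.4057, 0.0705]
tool_rot: [0.203, -0.654, 0.704, 0.187]
ft_force: [-1.4, 1.7, 10.2]
opening: 0.652
```

Run:
```python
from h import *
s,_=snap('wrist','w19'); print(s['opening'],s['ft_force'],s['position']); snap('scene','c19')
im=cv2.imread('pics/c19.png')[160:260,150:300]; cv2.imwrite('pics/c19c.png',cv2.resize(im,None,fx=5,fy=5,interpolation=cv2.INTER_CUBIC))
```

```text
0.652117152780706 [-1.42091703  1.67676334 10.20648673] [ 0.48271152 -0.4057435   0.07045435]
```

View pics/c19c.png

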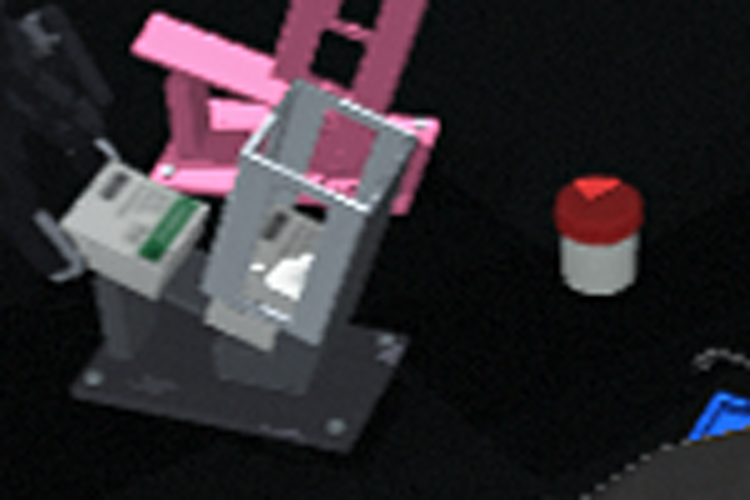

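View pics/w19.png

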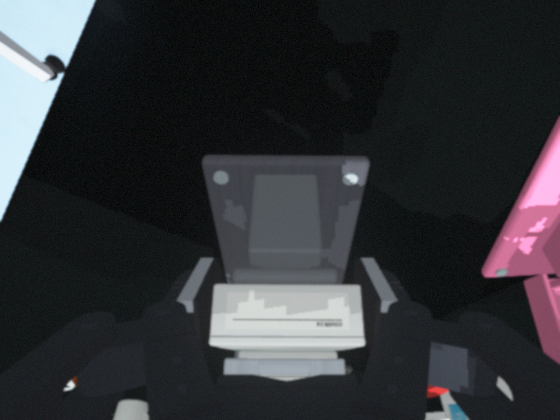

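Carton 2 is on the ledge at crop (135,230), and carton 3 has dropped below the gate at crop (240,325). The label of carton 4 shows in the chute at (290,240). I'll release, back off and swing round for the regrasp.

Request:
carry_out --motion '[[[0, 0, 0], [0, 0, 0], -0.2], [[0, 0, 0], [0, 0, 0], 0.2], [[0, 0, 0], [0, 0, 0], 0.6], [[0, 0, 0], [0, 0, 0], 1], [[0, 0, 0], [0, 0, 0], 1], [[0, 0, 0], [0, 0, 0], 1], [[0, 0, -0.2], [0, 0, 0], 1], [[0, 0, -0.5], [0, 0, 0], 1], [[0, 0, -0.8], [0, 0, 0], 1], [[0, 0, -0.8], [0, 0, 0], 1]]'

```text
time_s: 20.52
position: [0.4797, -0.4601, 0.1561]
tool_rot: [0.202, -0.655, 0.705, 0.183]
ft_force: [-0.0, -0.7, 1.4]
opening: 0.995
```

Run:
```python
from h import *
s,im=snap('wrist','w20'); K,T=model('wrist',s)
g=.081
q=proj(K,T,[SEAT+(g+a)*O+y*LAT+n*N for a in(-.028,.028) for y in(-.028,.028) for n in (0,.022)])
im=im[:,:,::-1].copy()
for u,v in q: cv2.circle(im,(int(round(u)),int(round(v))),1,(0,0,255),-1)
cv2.imwrite('pics/w20o.png',cv2.resize(im[130:390,180:400],None,fx=2.3,fy=2.3,interpolation=cv2.INTER_CUBIC))
p,Rm=magpose(g,.0207+.05,15); plan(p,Rm)
```

```text
calls 1.28 rows/call 4.0 shift [-0.379, 0.002, 0.488] turn [-0.009, 1.0, -0.002]
```

View pics/w20o.png

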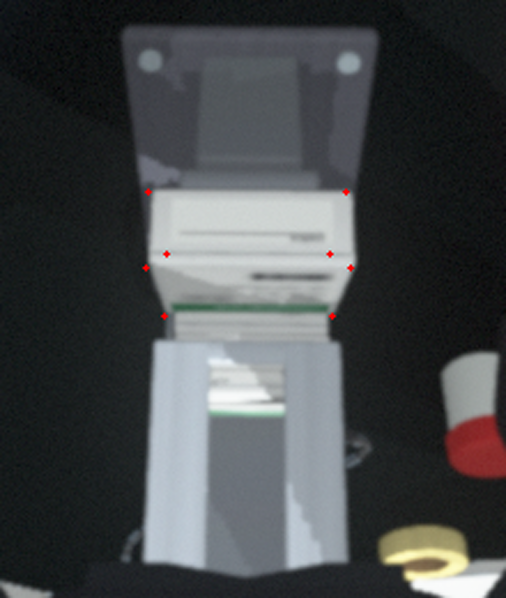

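Request:
carry_out --motion '[[[-0.2, 0, 0.1], [0, 0.5, 0], 1], [[-0.38, 0, 0.3], [0, 1, 0], 1], [[-0.38, 0, 0.3], [0, 1, 0], 1], [[-0.38, 0, 0.3], [0, 1, 0], 1], [[-0.38, 0, 0.3], [0, 1, 0], 1], [[-0.38, 0, 0.3], [0, 1, 0], 1]]'

```text
time_s: 21.07
position: [0.483, -0.3939, 0.1438]
tool_rot: [0.022, -0.682, 0.731, 0.021]
ft_force: [0.6, -0.3, 0.6]
opening: 1.0
```

Run:
```python
from h import *
p,Rm=magpose(.081,.0207+.05,15); plan(p,Rm)
```

```text
calls 1.00 rows/call 1.2 shift [-0.198, -0.013, 0.207] turn [0.001, 0.297, 0.007]
```

Request:
carry_out --motion '[[[-0.19, -0.01, 0.2], [0, 0.3, 0.01], 1], [[-0.19, -0.01, 0.2], [0, 0.3, 0.01], 1], [[-0.19, -0.01, 0.2], [0, 0.3, 0.01], 1], [[-0.19, -0.01, 0.2], [0, 0.3, 0.01], 1]]'

```text
time_s: 21.4
position: [0.4864, -0.3729, 0.1209]
tool_rot: [-0.033, -0.678, 0.734, -0.03]
ft_force: [-0.7, 0.1, -0.5]
opening: 0.999
```

Run:
```python
from h import *
s,im=snap('wrist','w21'); p,Rm=magpose(.081,.0207,15); plan(p,Rm); K,T=model('wrist',s)
g=.081
q=proj(K,T,[SEAT+(g+a)*O+y*LAT+n*N for a in(-.028,.028) for y in(-.028,.028) for n in (0,.022)])
im=im[:,:,::-1].copy()
for u,v in q: cv2.circle(im,(int(round(u)),int(round(v))),1,(0,0,255),-1)
cv2.imwrite('pics/w21o.png',cv2.resize(im[130:390,180:400],None,fx=2.3,fy=2.3,interpolation=cv2.INTER_CUBIC))
```

```text
calls 1.00 rows/call 1.2 shift [0.068, 0.009, 0.408] turn [-0.001, -0.003, -0.013]
```

View pics/w21o.png

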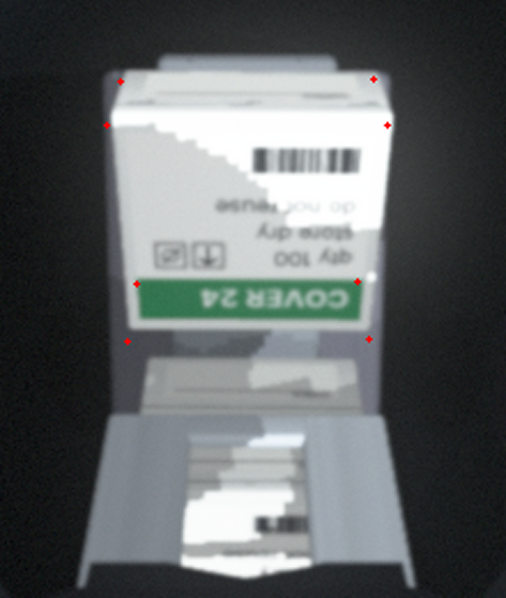

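Carton 2 lies about 2.3 mm farther out than carton 1 did: its edges are at crop rows 112/328 against 124/340 predicted. I'll use 83.5 mm out.

Request:
carry_out --motion '[[[0.04, 0.01, 0.12], [0, 0, -0.01], 1], [[0.07, 0.01, 0.24], [0, 0, -0.01], 1], [[0.09, 0.01, 0.34], [0, 0, -0.01], 1], [[0.09, 0.01, 0.4], [0, 0, -0.01], 1], [[0.09, 0.01, 0.4], [0, 0, -0.01], 1], [[0.09, 0.01, 0.4], [0, 0, -0.01], 1]]'

```text
time_s: 21.95
position: [0.4841, -0.3884, 0.0744]
tool_rot: [-0.033, -0.679, 0.733, -0.03]
ft_force: [0.1, -0.0, -1.2]
opening: 0.998
```

Request:
carry_out --motion '[[[0, 0, 0], [0, 0, 0], 0.4], [[0, 0, 0], [0, 0, 0], 0], [[0, 0, 0], [0, 0, 0], -0.5], [[0, 0, 0], [0, 0, 0], -1], [[0, 0, 0], [0, 0, 0], -1], [[0, 0, 0], [0, 0, 0], -1], [[0, 0, 0], [0, 0, 0], -1], [[0, 0, 0], [0, 0, 0], -1]]' --grip_force 30

```text
time_s: 22.62
position: [0.4848, -0.3879, 0.0755]
tool_rot: [-0.032, -0.68, 0.732, -0.031]
ft_force: [0.8, 3.0, 6.3]
opening: 0.648
```

Run:
```python
from h import *
s,_=snap('wrist','w22'); print(s['opening'],s['ft_force']); T=toolT(s)
c=SEAT+.0835*O; print('carton underside centre in tool mm',((T[:3,:3].T@(c-T[:3,3]))*1000).round(1));
```

```text
0.6476710017958546 [0.78538802 2.98850821 6.34420149]
carton underside centre in tool mm [ 5.6 -0.2  2.5]
```

View pics/w22.png

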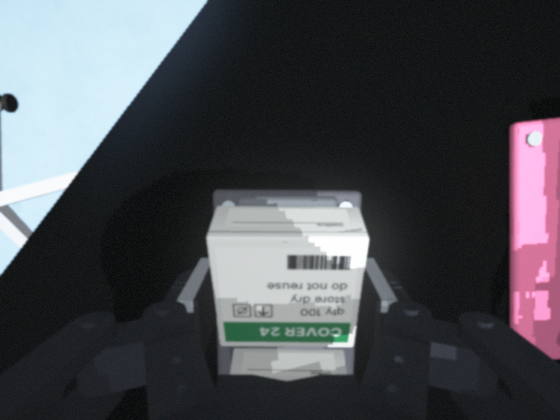

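Gripped at 55 mm. Lift and carry to the near bay.

Request:
carry_out --motion '[[[0, 0, -0.15], [0, 0, 0], -1], [[0, 0, -0.4], [0, 0, 0], -1], [[0, 0, -0.7], [0, 0, 0], -1], [[0, 0, -1], [0, 0, 0], -1], [[0, 0, -1], [0, 0, 0], -1]]'

```text
time_s: 23.08
position: [0.4882, -0.3784, 0.2021]
tool_rot: [-0.031, -0.68, 0.732, -0.036]
ft_force: [0.6, -0.5, 0.6]
opening: 0.644
```

Request:
carry_out --motion '[[[0, 0, -0.3], [0, 0, 0], -1], [[-0.1, 0, -0.55], [0, 0, 0], -1], [[-0.4, -0.02, -0.6], [0, -0.1, 0.05], -1], [[-0.7, -0.04, -0.6], [0, -0.1, 0.05], -1], [[-1, -0.05, -0.6], [0, -0.2, 0.1], -1], [[-1, -0.05, -0.6], [0, -0.2, 0.1], -1]]'

```text
time_s: 23.58
position: [0.5004, -0.2478, 0.2549]
tool_rot: [0.007, -0.662, 0.749, 0.004]
ft_force: [-0.2, -0.4, -0.2]
opening: 0.645
```

Request:
carry_out --motion '[[[-0.3, -0.02, 0], [0, -0.1, 0.05], -1], [[-0.6, -0.04, 0], [0, -0.2, 0.1], -1], [[-1, -0.05, 0], [0, -0.3, 0.15], -1], [[-1, -0.05, 0], [0, -0.3, 0.15], -1]]'

```text
time_s: 23.92
position: [0.5215, -0.1301, 0.2564]
tool_rot: [0.063, -0.631, 0.772, 0.054]
ft_force: [-0.2, -0.9, -0.7]
opening: 0.648
```

Run:
```python
from h import *
s=bot.get_state(); print(s['opening']); p,Rm=placepose(-1,.12,ct=(5,-.2,2.5)); print(p); plan(p,Rm)
```

```text
0.6475680443227549
[ 0.51692506 -0.05709497  0.12970891]
calls 1.14 rows/call 3.1 shift [-0.358, 0.135, 1.0] turn [0.017, -0.17, 0.042]
```

Request:
carry_out --motion '[[[-0.2, 0.08, 0], [0.02, -0.1, 0.04], -1], [[-0.4, 0.14, 0.2], [0.02, -0.17, 0.04], -1], [[-0.4, 0.14, 0.5], [0.02, -0.17, 0.04], -1], [[-0.4, 0.14, 0.7], [0.02, -0.17, 0.04], -1], [[-0.4, 0.14, 0.7], [0.02, -0.17, 0.04], -1], [[-0.4, 0.14, 0.7], [0.02, -0.17, 0.04], -1]]'

```text
time_s: 24.42
position: [0.5156, -0.071, 0.1806]
tool_rot: [0.095, -0.621, 0.775, 0.077]
ft_force: [0.6, -0.1, 0.2]
opening: 0.644
```

Run:
```python
from h import *
s,_=snap('wrist','w23'); p,Rm=placepose(-1,.05,ct=(5,-.2,2.5)); print(s['position'],p); plan(p,Rm)
```

```text
[ 0.51559884 -0.07095065  0.18059663] [ 0.51692506 -0.05709497  0.05970891]
calls 1.02 rows/call 2.9 shift [0.133, 0.025, 1.0] turn [-0.001, -0.034, 0.011]
```

View pics/w23.png

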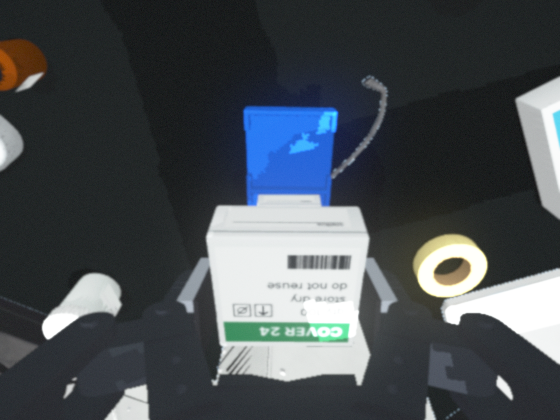

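Request:
carry_out --motion '[[[0.04, 0.02, 0.3], [0, -0.03, 0.01], -1], [[0.09, 0.02, 0.6], [0, -0.03, 0.01], -1], [[0.13, 0.02, 0.9], [0, -0.03, 0.01], -1], [[0.13, 0.02, 1], [0, -0.03, 0.01], -1], [[0.13, 0.02, 1], [0, -0.03, 0.01], -1], [[0.13, 0.02, 1], [0, -0.03, 0.01], -1]]'

```text
time_s: 24.97
position: [0.5186, -0.0569, 0.0626]
tool_rot: [0.102, -0.618, 0.775, 0.08]
ft_force: [0.6, -0.3, 0.1]
opening: 0.651
```

Run:
```python
from h import *
s=bot.get_state(); p,Rm=placepose(-1,.006,ct=(5,-.2,2.5)); print(s['position'],p); plan(p,Rm)
```

```text
[ 0.5185843  -0.05686201  0.0626374 ] [ 0.51692506 -0.05709497  0.01570891]
calls 1.00 rows/call 1.1 shift [0.105, 0.014, 0.377] turn [-0.003, -0.003, 0.002]
```

Request:
carry_out --motion '[[[0.04, 0.01, 0.12], [0, 0, 0], -1], [[0.07, 0.01, 0.24], [0, 0, 0], -1], [[0.1, 0.01, 0.34], [0, 0, 0], -1], [[0.105, 0.01, 0.37], [0, 0, 0], -1], [[0.105, 0.01, 0.37], [0, 0, 0], -1], [[0.105, 0.01, 0.37], [0, 0, 0], -1]]'

```text
time_s: 25.47
position: [0.5168, -0.0571, 0.016]
tool_rot: [0.102, -0.618, 0.775, 0.08]
ft_force: [-0.3, -0.8, -0.1]
opening: 0.652
```

Run:
```python
from h import *
s,im=snap('wrist','w24'); p,Rm=placepose(-1,.0,ct=(5,-.2,2.5)); print(s['position'],p,s['ft_force']); plan(p,Rm)
cv2.imwrite('pics/w24c.png',cv2.resize(im[100:330,160:420,::-1],None,fx=2.5,fy=2.5,interpolation=cv2.INTER_CUBIC))
```

```text
[ 0.5167669  -0.05706784  0.01600514] [ 0.51692506 -0.05709497  0.00970891] [-0.26730332 -0.78126853 -0.13460094]
calls 1.00 rows/call 0.2 shift [0.014, -0.001, 0.051] turn [-0.004, -0.002, 0.001]
```

View pics/w24c.png

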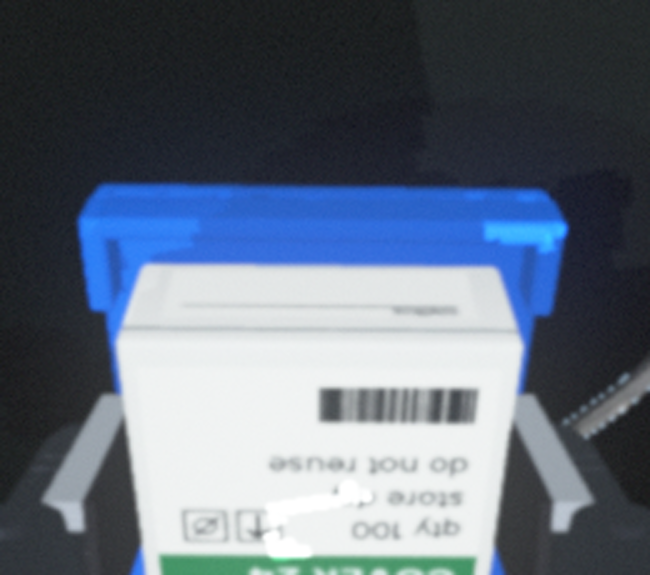

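Run:
```python
from h import *
s=bot.get_state(); K,T=model('wrist',s); LT=np.array([-TL[1],TL[0]])
c=lambda x,y:(160+x/2.5,100+y/2.5)
for n,p,z in [('rimoutL',(81,218),.014),('rimoutR',(568,222),.014),('boxL',(143,265),.012),('boxR',(498,265),.012)]:
    w=onz(K,T,*c(*p),z)[:2]; print(n,'along %.4f across %.4f'%((w-TC)@TL,(w-TC)@LT))
```

```text
rimoutL along -0.0720 across -0.0352
rimoutR along -0.0714 across 0.0381
boxL along -0.0626 across -0.0271
boxR along -0.0627 across 0.0288
```

Against the rim (at -72 mm along, as it should be) the carton's edge is at -62.7, so its centre is -34.7 (ideal -35), and it is centred across to under 1 mm. Set it down.

Request:
carry_out --motion '[[[0.003, 0, 0.01], [0, 0, 0], -1], [[0.006, 0, 0.02], [0, 0, 0], -1], [[0.009, 0, 0.03], [0, 0, 0], -1], [[0.012, 0, 0.04], [0, 0, 0], -1], [[0.012, 0, 0.044], [0, 0, 0], -1], [[0.012, 0, 0.044], [0, 0, 0], -1]]'

```text
time_s: 26.02
position: [0.5159, -0.057, 0.0098]
tool_rot: [0.102, -0.618, 0.775, 0.081]
ft_force: [-1.9, -0.7, 3.6]
opening: 0.649
```

Request:
carry_out --motion '[[[0, 0, 0.004], [0, 0, 0], -1], [[0, 0, 0.004], [0, 0, 0], -1], [[0, 0, 0], [0, 0, 0], -0.1], [[0, 0, 0], [0, 0, 0], 0.3], [[0, 0, 0], [0, 0, 0], 0.7], [[0, 0, 0], [0, 0, 0], 1], [[0, 0, 0], [0, 0, 0], 1], [[0, 0, -0.1], [0, 0, 0], 1], [[0, 0, -0.4], [0, 0, 0], 1], [[0, 0, -0.7], [0, 0, 0], 1]]'

```text
time_s: 26.85
position: [0.5097, -0.0784, 0.0909]
tool_rot: [0.1, -0.618, 0.776, 0.082]
ft_force: [1.6, 0.4, -0.3]
opening: 0.998
```

Request:
carry_out --motion '[[[0, 0, -0.3], [0, 0, 0], 1], [[0, 0, -0.6], [0, 0, 0], 1], [[0.2, 0, -1], [0, 0, 0], 1], [[0.4, 0, -1], [0, 0, 0], 1], [[0.4, 0, -1], [0, 0, 0], 1], [[0.4, 0, -1], [0, 0, 0], 1]]'

```text
time_s: 27.35
position: [0.4935, -0.1548, 0.1957]
tool_rot: [0.102, -0.617, 0.776, 0.08]
ft_force: [0.6, 0.8, -0.7]
opening: 1.003
```

Run:
```python
from h import *
s,im=snap('wrist','w25'); np.save('s25.npy',toolT(s)); print(s['position']); snap('side','d25')
K,T=model('wrist',s); LT=np.array([-TL[1],TL[0]])
for sg in (1,-1):
    bay=TC+sg*.035*TL
    print(proj(K,T,[np.r_[bay+a*TL+b*LT,.028] for a,b in [(-.028,-.028),(-.028,.028),(.028,.028),(.028,-.028)]]).round(0).tolist())
```

```text
[ 0.49347899 -0.15482426  0.19571978]
[[259.0, 270.0], [314.0, 270.0], [312.0, 310.0], [261.0, 310.0]]
[[255.0, 211.0], [316.0, 211.0], [314.0, 259.0], [258.0, 259.0]]
```

View pics/w25.png

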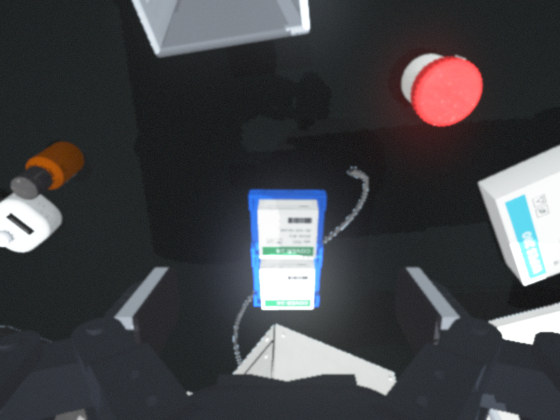

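View pics/d25.png

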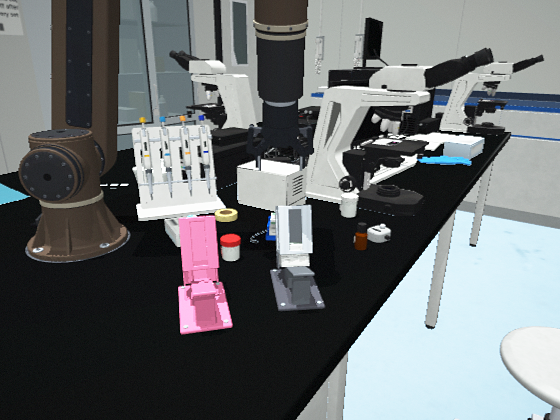

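Both cartons are in their bays. Close crops of the tray and of the magazine come last, before handing in.

Run:
```python
from h import *
a=cv2.resize(cv2.imread('pics/w25.png')[180:320,235:340],None,fx=4,fy=4,interpolation=cv2.INTER_CUBIC)
d=cv2.imread('pics/d25.png')
K,T=model('side')
for k in (0,1): # front-face corners of cartons 3,4
    q=proj(K,T,[SEAT+.028*O+y*LAT+(n+k*.022)*N for y in(-.028,.028) for n in(0,.022)])
    for u,v in q: cv2.circle(d,(int(round(u)),int(round(v))),0,(0,0,255),-1)
b=cv2.resize(d[195:315,260:335],None,fx=4.66,fy=4.66,interpolation=cv2.INTER_CUBIC)[:560]
cv2.imwrite('pics/last.png',np.hstack([a[:559],b[:559]]))
```

```text
(no output)
```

View pics/last.png

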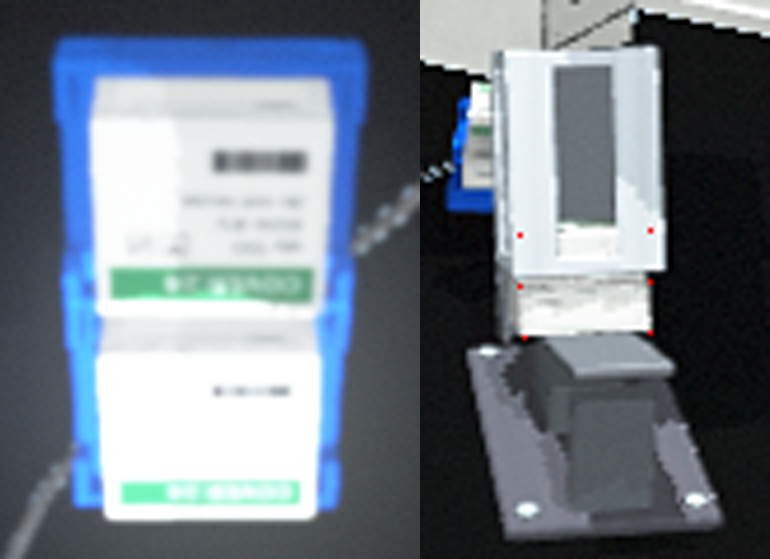

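Near carton: corners at crop (88,115),(335,118),(325,312),(95,315), prediction (80,124),(324,124),(316,316),(92,316), so within about 2 mm. Both lie flat inside the rims. In the magazine, carton 3 fills its outline below the gate and the top of carton 4 is at row 226 (predicted 232). The robot is clear, so I'll hand in.

Run:
```python
from h import *
print(bot.get_state()['time_s'], bot.finish_job())
```

```text
the job is handed in; nothing more can be done
27.45 None
```

The job is handed in at 27.5 s of the 72 s allowed; no verdict is reported. Both cartons are in the tray, one in each bay, and the last two have dropped in the magazine.

**What I did:** I drew the lowest carton out onto the ledge, regripped it and set it flat in the far bay. After that I drew out the next one the same way and set it in the near bay. The highest force I read while setting down was about 10 N.

**Last checks:**
- **Tray:** both cartons lay flat inside the rims. The far one measured within about 1 mm and the near one within about 2 mm of its bay's middle.
- **Magazine:** the third carton filled its predicted outline below the gate. The fourth's top edge was about 1 px from where it should be in the side view. That check was only a coarse one.
- **Jar, bottle and tape:** they looked untouched. I did not measure them again at the end.
- **One disagreement:** the second carton lay about 2 mm farther out on the ledge than predicted, and I corrected for that before gripping it.

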